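# Scrape the warming plate clean, load the jars and shut the guard door

### The arm

A 7-joint arm with a two-finger parallel gripper is mounted at the origin on the work surface. World frame = base frame: x ahead of the robot, y to its left, z up, the work surface at z = 0. Lengths are in m, angles in rad, forces in N, time in s.
With the tool pointing down it reaches from about 0.425 to 0.875 m from the base axis. Payload 9.9 kg.
Tool frame: the origin (TCP) lies on the centre line of the jaws, within the pads' length; the fingertips stand 22 mm ahead of it and the grasp point (between the pads) lies 3 mm ahead of it (ctrl.tips_ahead is the distance from the TCP to the fingertips, in m); x points along the fingers, z is the direction in which the jaws open and shut, and the axes are right-handed (so a half turn about x gives the same grasp; the last joint's range is limited). The gripper opens to 85 mm and grips with 20 to 120 N. Pads are 22 mm wide; open, the fingers measure 114 mm over their backs; the gripper's body (76 mm by 85 mm) begins 54 mm behind the grasp point. The pads swing forward as they close: fully open they stand 13 mm farther back than shut.
Start: joints at [1.037, 0.576, 0.025, 1.437, -0.015, 1.129, -0.057], TCP at [0.293, -0.608, 0.253] pointing down, gripper open.
Joint ranges: [-2.76, 2.76], [-0.34, 2.15], [-1.52, 1.57], [0.19, 2.46], [-1.09, 4.23], [0.17, 1.99], [-2.82, 2.82]. Speed limits (rad/s): [2.22, 2.22, 3.01, 3.01, 3.14, 3.14, 3.14].

### API

Orientations are given as a unit quaternion [w, x, y, z].
In Python, from cell import ctrl, eyes, ticket, models gives the robot as it stands. The module is installed in compiled form; this text tells all that it offers.
- The arm moves only by the tool send_rows, never from a script. Its argument "moves" is a list of rows, each an object with "grip": the gripper's target within -1 to 1 (fully open at 1, half-way at 0, shut at -1); "dp": the shift along the world's x, y, z in mm, a list of three; "dr": the turn, a rotation vector about the world's x, y, z in degrees, a list of three. A call has 1 to 5 rows; each row shifts and turns the pose as measured when the row begins; what a row does not reach is not made up. A row lasts 1/12 s, in which the tool goes at most 41.7 mm and 7.16 degrees, less where a joint would pass 70% of its speed; a pose out of reach is approached as far as the arm can. A call with a gripper value outside its range is refused whole. The fingers move at their own pace and stop on an object; the grip force is fixed at half the most. Time passes only in rows, so rows that do not move let the fingers close. It gives the time, the measured TCP pose, the force and the opening at its end, in the units of the state.
- ctrl.state(): the state, without advancing time (a new reading comes with each control period).
- eyes.capture(name): name is "side" or "top" or "wrist"; returns the picture (400x640x3 uint8, blue, green, red); there is no depth.
- eyes.calibration(name): a dict with "mtx" (3x3 intrinsics, pixels), "R" (3x3) and "t" (3): a world point X has camera coordinates R X + t. Camera axes: x right, y down, z forward; pixel columns grow to the right and rows downward; lengths in m; the calibration is good to about 2 mm. A picture is of the moment at which its call begins: read the wrist's pose just before it. calibration takes no time and is no camera call; for the wrist camera it gives the pose at the moment of the call.
- ticket.job_done(): hands the job in, once; it reports no verdict.
Trained networks look in the newest picture that a camera, given by its name, has taken for a name from the list of things; names that differ only in an ending like _2 or _b are one class to them, and where a whole thing is asked for, a point or a joint stands for the part that bears it (a point fixed in the world has none). Each returns a list of dicts, best first, with "confidence" (0 to 1); they miss things now and then, are a little off and sometimes report something else, mostly with a low value. They report only what shows in the picture. A call takes as long as a camera call. They do not tell look-alikes from the thing itself.
- models.search_frame(camera, target): "point" ([column, row] in pixels, amid what is visible of it).
- models.pinpoint(camera, target): "point" ([column, row] in pixels: a listed point, or the origin of a listed thing).
The state is a dict: "t": time; "q": joint angles; "joint_vel": joint speeds; "effort": joint torques, N m; "tcp_pos": TCP position; "orientation": TCP orientation; "ft_force": force on the tool from outside, world axes, zero at the start; "wrist_torque": the same for the moment, N m; "finger_gap": finger opening in m.
Only numpy, scipy, OpenCV 4.12 (cv2) and the standard library are available. Lean on these libraries where they do the work, as an engineer would, in place of code of your own. Each camera call takes 0.05 s, during which the arm holds its last target. There are 200 camera calls.

### The job

Use the scraper block, never the fingers, to push all the wax chips off the warming plate through the open doorway into the waste trough, and stand the scraper back on its rubber mat. Then stand all the specimen jars upright on the warming plate, well inside its walls and doorway, and push the guard door shut until it seats on its catch. Leave the wash bottle, the white dish and the steel beaker where they are.

Things in the scene. Friction and masses are not known exactly. Their poses are not given: they have to be found in the camera images.
- station: Bench warming station, fixed. Origin on the bench under the middle of its bright plate, z up. White guard walls 6 mm thick, tops 90 mm above the bench, stand on the plate's -x, +x and +y edges. The -y edge is the open doorway, without a sill; a waste trough runs along it outside. A grey catch post, top 103 mm above the bench, stands at x 116 to 138, y -100 to -130.
- plate (a point): Centre of the warming plate's top face, 35 mm above the bench; axes of the station. Free area between the walls: x -100 to +100, y -105 (doorway edge) to +105. A thing pushed over the doorway edge falls into the trough.
- trough (a point): Centre of the waste trough's inner floor, at y = -145 in the station, 30 mm below the plate and the trough's rim, which is level with the plate; inside 202 mm along x, 80 mm along y; axes of the station.
- door (a joint): Angle of the clear guard door with steel edges, rad. 0 = shut across the doorway; grows as it swings out over the trough, to 1.7; it stays where it is left. In the last 0.12 rad its free edge meets a spring ball on the catch post (about 6 N at the free edge, 11 N halfway along), passes it at about 0.05 and is then drawn in and held at 0.
- door_hinge (a point): On the upright hinge axis, 65 mm above the bench, at x -105, y -110 in the station. Axes of the door: x from hinge to free edge (210 mm), z up, -y the way the outer face looks. Closing turns it counter-clockwise from above. Panel 8 mm thick (y -4 to +4), 38 to 93 mm above the bench. A black knob, 18 mm wide, stands 16 mm out of the outer face, 183 mm from the hinge.
- scraper: Scraper block, about 0.25 kg: a white plastic blade bar 110 mm (x) by 44 mm (y) by 22 mm high, with an upright wooden grip 60 mm (x) by 20 mm (y) on its middle, reaching 95 mm above the underside. Origin at the middle of the underside, z up. Starts standing on its mat.
- scraper_mat: Flat black rubber mat, 200 mm (x) by 120 mm (y), flush with the bench: the scraper's place. Origin at its centre.
- jar_mat: Flat sheet of paper 210 by 210 mm on the bench, on which the jars start. Origin at its centre.
- jar0: Glass specimen jar with an orange cap, round, 62 mm in diameter, 66 mm tall, about 0.25 kg, heavy-based. Origin at the centre of its underside, z up. May be absent (3 or 4 are present). All jars are alike.
- jar1: Glass specimen jar with an orange cap, round, 62 mm in diameter, 66 mm tall, about 0.25 kg, heavy-based. Origin at the centre of its underside, z up. May be absent (3 or 4 are present). All jars are alike.
- jar2: Glass specimen jar with an orange cap, round, 62 mm in diameter, 66 mm tall, about 0.25 kg, heavy-based. Origin at the centre of its underside, z up. May be absent (3 or 4 are present). All jars are alike.
- jar3: Glass specimen jar with an orange cap, round, 62 mm in diameter, 66 mm tall, about 0.25 kg, heavy-based. Origin at the centre of its underside, z up. May be absent (3 or 4 are present). All jars are alike.
- chip0: Loose chip of hard yellowish wax, about 32 mm across and 11 mm thick, starting on the warming plate. Origin at the centre of its underside. May be absent (4 to 6 are present).
- chip1: Loose chip of hard yellowish wax, about 32 mm across and 11 mm thick, starting on the warming plate. Origin at the centre of its underside. May be absent (4 to 6 are present).
- chip2: Loose chip of hard yellowish wax, about 32 mm across and 11 mm thick, starting on the warming plate. Origin at the centre of its underside. May be absent (4 to 6 are present).
- chip3: Loose chip of hard yellowish wax, about 32 mm across and 11 mm thick, starting on the warming plate. Origin at the centre of its underside. May be absent (4 to 6 are present).
- chip4: Loose chip of hard yellowish wax, about 32 mm across and 11 mm thick, starting on the warming plate. Origin at the centre of its underside. May be absent (4 to 6 are present).
- chip5: Loose chip of hard yellowish wax, about 32 mm across and 11 mm thick, starting on the warming plate. Origin at the centre of its underside. May be absent (4 to 6 are present).
- wash_bottle: Bottle 64 mm in diameter, 150 mm tall, standing on the bench; not part of the job, leave it alone. Origin at the centre of its underside.
- dish: White dish 90 mm in diameter, 18 mm high, standing on the bench; not part of the job, leave it alone. Origin at the centre of its underside.
- beaker: Open steel beaker 66 mm in diameter, 80 mm tall, standing on the bench; not part of the job, leave it alone. Origin at the centre of its underside.
Mind the look-alikes: they are no part of the job. Leave any purple look-alike of the jar3 alone.

How it is judged:
On the way, in this order (a step that is already met when the one before it is completed fails the run):
1. all wax chips lie in the waste trough (x of chip0 in the frame of trough between -0.108 and 0.108 m and y of chip0 in the frame of trough between -0.045 and 0.038 m and z of chip0 in the frame of trough between -0.01 and 0.028 m and x of chip1 in the frame of trough between -0.108 and 0.108 m and y of chip1 in the frame of trough between -0.045 and 0.038 m and z of chip1 in the frame of trough between -0.01 and 0.028 m and x of chip2 in the frame of trough between -0.108 and 0.108 m and y of chip2 in the frame of trough between -0.045 and 0.038 m and z of chip2 in the frame of trough between -0.01 and 0.028 m and x of chip3 in the frame of trough between -0.108 and 0.108 m and y of chip3 in the frame of trough between -0.045 and 0.038 m and z of chip3 in the frame of trough between -0.01 and 0.028 m and x of chip4 in the frame of trough between -0.108 and 0.108 m and y of chip4 in the frame of trough between -0.045 and 0.038 m and z of chip4 in the frame of trough between -0.01 and 0.028 m and x of chip5 in the frame of trough between -0.108 and 0.108 m and y of chip5 in the frame of trough between -0.045 and 0.038 m and z of chip5 in the frame of trough between -0.01 and 0.028 m), for 0.2 s.
2. the scraper is back on its mat and all jars stand released on the plate (x of jar0 in the frame of plate between -0.085 and 0.085 m and y of jar0 in the frame of plate between -0.1 and 0.09 m and z of jar0 in the frame of plate between -0.008 and 0.008 m and angle between each of jar0, jar1, jar2, jar3, scraper's own z axis and vertical below 0.1 rad and linear speed of each of jar0, jar1, jar2, jar3 below 0.03 m/s and x of jar1 in the frame of plate between -0.085 and 0.085 m and y of jar1 in the frame of plate between -0.1 and 0.09 m and z of jar1 in the frame of plate between -0.008 and 0.008 m and x of jar2 in the frame of plate between -0.085 and 0.085 m and y of jar2 in the frame of plate between -0.1 and 0.09 m and z of jar2 in the frame of plate between -0.008 and 0.008 m and x of jar3 in the frame of plate between -0.085 and 0.085 m and y of jar3 in the frame of plate between -0.1 and 0.09 m and z of jar3 in the frame of plate between -0.008 and 0.008 m and contact force between the fingers and jar0 below 0.3 N and contact force between the fingers and jar1 below 0.3 N and contact force between the fingers and jar2 below 0.3 N and contact force between the fingers and jar3 below 0.3 N and x of scraper in the frame of scraper_mat between -0.07 and 0.07 m and y of scraper in the frame of scraper_mat between -0.055 and 0.055 m and z of scraper in the frame of scraper_mat between -0.01 and 0.008 m and contact force between the fingers and scraper below 0.3 N), for 0.2 s.
3. the door is shut and seated on its catch (value of joint door below 0.03 rad), for 0.3 s.
At the end, for the whole second after the job is handed in: All chips in the trough; scraper upright, released, centre within 70 x 55 mm of its mat's centre; every jar upright (0.1 rad), still, released on the plate, centre within 85 mm of the middle along x and -100 to +90 mm along y; door seated (below 0.03 rad), at rest (all of step 1 and all of step 2 and value of joint door below 0.03 rad and velocity of joint door between -0.05 and 0.05 rad/s); the robot touches nothing.
It fails at once if the wash bottle is moved more than 30 mm (distance of wash_bottle from where it was at the start of the episode above 0.03 m).
It fails at once if the white dish is moved more than 30 mm (distance of dish from where it was at the start of the episode above 0.03 m).
It fails at once if the steel beaker is moved more than 30 mm (distance of beaker from where it was at the start of the episode above 0.03 m).
It fails at once if the fingers touch a wax chip (contact force between the fingers and chip0 above 0.5 N or contact force between the fingers and chip1 above 0.5 N or contact force between the fingers and chip2 above 0.5 N or contact force between the fingers and chip3 above 0.5 N or contact force between the fingers and chip4 above 0.5 N or contact force between the fingers and chip5 above 0.5 N).
Of jar0, jar1, jar2, jar3 only 3 to 4 are there at a start; the rules pass over those that are not, and their reading is None.
Of chip0, chip1, chip2, chip3, chip4, chip5 only 4 to 6 are there at a start; the rules pass over those that are not, and their reading is None.
At some moment in a run one of scraper, jar0, jar1, jar2, jar3 may be knocked a few centimetres aside while the robot is not near it.
It also fails if it takes over 208 s, if anything falls off the work surface, if the arm or the gripper's body presses on something with over 40 N, if the wrist force passes 120 N, or if a joint passes its speed limit or range.

## Working session

There is one attempt and no reset: what is moved stays moved. The work goes in short steps, Python scripts to look and compute and a tool call to move; the robot and the scene stay as the last step left them, time stands still between calls to the robot, and variables do not carry over. Pictures are saved under pics/ and viewed, about 12 in all and at most 16, crops included, and the job is handed in when it is done.

Besides the shell and the picture viewer there is one more tool, called after "Emit:" as name([rows], argument=value, ...), one row to a line, values as JSON. send_rows: Moves the arm, as the interface text tells. Its arguments: {"type":"object","properties":{"moves":{"type":"array"}},"required":["moves"]}

```bash
mkdir -p pics; cat > h.py <<'E'
import numpy as np, cv2
from cell import ctrl, eyes, ticket, models
def ray(cam,px,z):
    c=eyes.calibration(cam);R=np.array(c["R"]);t=np.array(c["t"]).ravel();K=np.array(c["mtx"])
    d=R.T@np.linalg.solve(K,[px[0],px[1],1.]);o=-R.T@t
    return o+d*(z-o[2])/d[2]
def proj(cam,X):
    c=eyes.calibration(cam);p=np.array(c["mtx"])@(np.array(c["R"])@np.array(X)+np.array(c["t"]).ravel());return p[:2]/p[2]
def find(cam,name,z,f="pinpoint",mn=.3):
    r=getattr(models,f)(cam,name)
    return [(round(d["confidence"],2),np.round(d["point"]).astype(int).tolist(),np.round(ray(cam,d["point"],z)[:2],3).tolist()) for d in r if d["confidence"]>mn]
def st():
    s=ctrl.state();print("t",round(s["t"],2),"p",np.round(s["tcp_pos"],3),"q",np.round(s["orientation"],3),"gap",round(s["finger_gap"],4),"F",np.round(s["ft_force"],1))
E
python3 - <<'E'
from h import *
st()
for c in("top","side"):
    cv2.imwrite(f"pics/{c}0.png",eyes.capture(c))
    for n,z in [("plate",.035),("trough",.005),("door_hinge",.065),("scraper",0),("scraper_mat",0),("jar_mat",0),("jar0",0),("chip0",.035),("wash_bottle",0),("dish",0),("beaker",0)]:
        print(c,n,find(c,n,z))
E
```

```text
t 0.0 p [ 0.293 -0.607  0.252] q [ 0.598  0.376  0.599 -0.376] gap 0.0851 F [-0.1 -0.4 -0.4]
top plate [(0.97, [306, 187], [0.582, 0.062])]
top trough [(0.55, [344, 185], [0.591, -0.066])]
top door_hinge [(0.74, [342, 213], [0.495, -0.052]), (0.34, [199, 198], [0.541, 0.399])]
top scraper [(0.64, [438, 191], [0.571, -0.38]), (0.47, [346, 181], [0.604, -0.072])]
top scraper_mat [(0.86, [440, 195], [0.559, -0.387]), (0.68, [305, 189], [0.578, 0.065])]
top jar_mat [(0.89, [212, 214], [0.495, 0.373]), (0.47, [229, 228], [0.45, 0.319])]
top jar0 [(0.88, [229, 228], [0.449, 0.317]), (0.86, [200, 198], [0.547, 0.416]), (0.84, [159, 200], [0.54, 0.553]), (0.7, [231, 200], [0.54, 0.314]), (0.62, [199, 154], [0.699, 0.422])]
top chip0 [(0.62, [304, 204], [0.527, 0.07]), (0.56, [320, 169], [0.64, 0.017]), (0.53, [323, 187], [0.58, 0.007]), (0.4, [326, 207], [0.515, -0.003])]
top wash_bottle [(0.67, [399, 152], [0.705, -0.251])]
top dish [(0.6, [234, 149], [0.715, 0.307])]
top beaker [(0.98, [470, 256], [0.356, -0.48])]
side plate [(0.87, [307, 216], [0.582, 0.068])]
side trough [(0.66, [310, 19
[... 246 characters left out ...]
5], [0.496, 0.37])]
side jar0 [(0.9, [305, 308], [0.54, 0.424]), (0.81, [257, 297], [0.694, 0.401]), (0.8, [336, 281], [0.454, 0.313]), (0.64, [300, 348], [0.534, 0.553]), (0.56, [305, 278], [0.555, 0.314]), (0.36, [297, 203], [0.636, -0.031])]
side chip0 [(0.51, [306, 204], [0.593, 0.007]), (0.48, [298, 204], [0.626, 0.008]), (0.41, [324, 218], [0.52, 0.069]), (0.37, [329, 201], [0.512, -0.022])]
side wash_bottle [(0.94, [290, 164], [0.705, -0.265]), (0.32, [308, 205], [0.592, -0.026])]
side dish [(0.91, [258, 269], [0.714, 0.294]), (0.61, [310, 204], [0.587, -0.035])]
side beaker [(0.72, [376, 138], [0.343, -0.492]), (0.55, [289, 162], [0.712, -0.279]), (0.49, [335, 188], [0.499, -0.131])]
```

```bash
python3 - <<'E'
from h import *
a=cv2.imread("pics/top0.png")[120:290,130:500];cv2.imwrite("pics/v1.png",cv2.resize(a,None,fx=2.16,fy=2.16,interpolation=cv2.INTER_CUBIC))
a=cv2.imread("pics/side0.png")[120:380,220:420];cv2.imwrite("pics/v2.png",cv2.resize(a,None,fx=2.3,fy=2.3,interpolation=cv2.INTER_CUBIC))
E
```

```text
(no output)
```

View pics/v1.png

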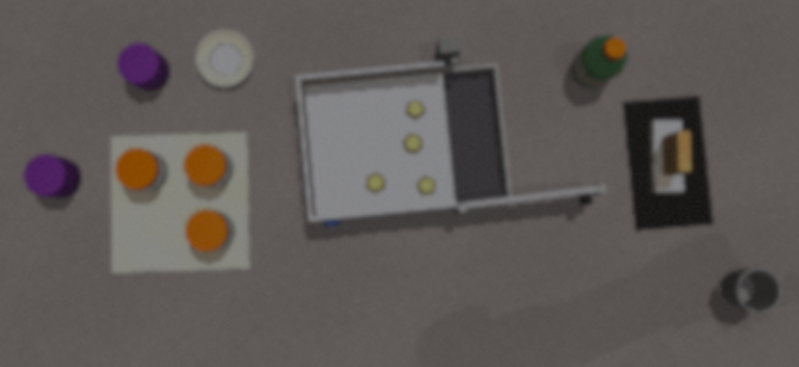

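View pics/v2.png

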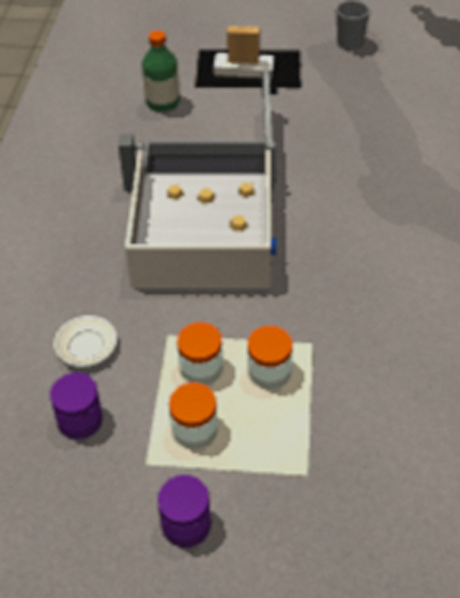

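Top view: three orange jars (view px 137,169; 205,165; 207,231) fit "orange cap". The purple look-alikes (143,66; 50,176) are to be left. There are four chips on the plate at about 415,108; 413,143; 375,183; 426,185. The door is open at about 1.6 rad, and the scraper stands on its mat with its blade along world x.

Emit:
send_rows([
  {"grip": 1,"dp": [25,20,8],"dr": [0,0,-5]},
  {"grip": 1,"dp": [30,25,8],"dr": [0,0,-5]},
  {"grip": 1,"dp": [30,25,8],"dr": [0,0,-5]},
  {"grip": 1,"dp": [30,25,8],"dr": [0,0,-5]},
  {"grip": 1,"dp": [30,25,0],"dr": [0,0,-5]},
])

```text
t: 1.62
tcp_pos: [0.43, -0.4919, 0.2858]
orientation: [-0.493, -0.504, -0.496, 0.507]
ft_force: [0.6, 0.2, -0.1]
finger_gap: 0.0855
```

Emit:
send_rows([
  {"grip": 1,"dp": [30,25,0],"dr": [0,0,-1]},
  {"grip": 1,"dp": [30,25,0],"dr": [0,0,0]},
  {"grip": 1,"dp": [30,25,0],"dr": [0,0,0]},
  {"grip": 1,"dp": [25,25,0],"dr": [0,0,0]},
  {"grip": 1,"dp": [0,0,0],"dr": [0,0,0]},
])

```text
t: 2.03
tcp_pos: [0.558, -0.3776, 0.2867]
orientation: [0.49, 0.51, 0.491, -0.509]
ft_force: [1.5, 1.6, -1.2]
finger_gap: 0.0853
```

```bash
cat >> h.py <<'E'
def yaw():
    from scipy.spatial.transform import Rotation as Ro
    w,x,y,z=ctrl.state()["orientation"];R=Ro.from_quat([x,y,z,w]).as_matrix()
    print("fingers",np.round(R[:,0],3),"jaw axis deg",round(np.degrees(np.arctan2(R[1,2],R[0,2])),1))
E
python3 - <<'E'
from h import *
st();yaw()
cv2.imwrite("pics/w1.png",eyes.capture("wrist"))
for n,z in [("scraper",0),("scraper_mat",0)]: print(n,find("wrist",n,z,mn=.1),find("wrist",n,.05,"search_frame",.1))
E
```

```text
t 2.03 p [ 0.558 -0.378  0.287] q [ 0.49   0.51   0.491 -0.509] gap 0.0853 F [ 1.5  1.6 -1.2]
fingers [-0.001  0.002 -1.   ] jaw axis deg -92.1
scraper [(0.62, [319, 154], [0.565, -0.385])] [(0.71, [319, 155], [0.569, -0.388])]
scraper_mat [(0.79, [323, 161], [0.551, -0.395])] [(0.89, [336, 151], [0.572, -0.41])]
```

View pics/w1.png

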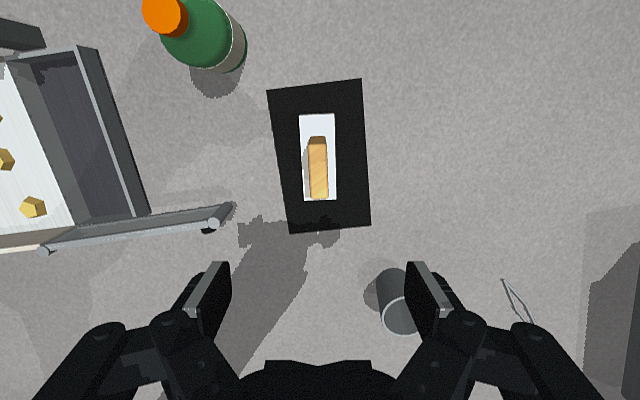

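Wrist view: scraper blade corners are about (299,115), (334,114), (336,200), (305,201). The grip is at about (317,168), and the mat's four corners are visible.

```bash
python3 - <<'E'
from h import *
im=cv2.imread("pics/w1.png");
for p in[(299,115),(334,114),(336,200),(305,201)]: print("blade",ray("wrist",p,.022)[:2].round(3))
for p in[(309,198),(328,198),(309,137),(326,137)]: print("grip",ray("wrist",p,.095)[:2].round(3))
for p in[(267,90),(361,79),(371,225),(290,233)]: print("mat",ray("wrist",p,0)[:2].round(3))
# station: bright plate in top view
a=cv2.imread("pics/top0.png"); s=a[120:290,130:500]
v=lambda x,y:(130+x/2.16,120+y/2.16)
print("wall corners z.09",[ray("top",v(*p),.09)[:2].round(3) for p in[(297,76),(310,220),(445,70),(458,208)]])
print("trough outer corners z.035",[ray("top",v(*p),.035)[:2].round(3) for p in[(495,67),(508,195)]])
print("door",[ray("top",v(*p),.093)[:2].round(3) for p in[(460,208),(605,188)]])
for p in[(415,108),(413,143),(375,183),(426,185)]: print("chip",ray("top",v(*p),.043)[:2].round(3))
# wrist chip/station points
c=cv2.imread("pics/w1.png")[0:270,0:260];
E
```

```text
blade [ 0.613 -0.368]
blade [ 0.612 -0.411]
blade [ 0.502 -0.41 ]
blade [ 0.502 -0.368]
grip [ 0.531 -0.377]
grip [ 0.53  -0.397]
grip [ 0.596 -0.381]
grip [ 0.595 -0.398]
mat [ 0.645 -0.329]
mat [ 0.651 -0.447]
mat [ 0.453 -0.46 ]
mat [ 0.446 -0.342]
wall corners z.09 [array([0.676, 0.182]), array([0.467, 0.162]), array([ 0.684, -0.033]), array([ 0.484, -0.051])]
trough outer corners z.035 [array([ 0.7  , -0.113]), array([ 0.505, -0.13 ])]
door [array([ 0.483, -0.053]), array([ 0.512, -0.262])]
chip [0.636 0.01 ]
chip [0.583 0.013]
chip [0.523 0.07 ]
chip [ 0.52  -0.007]
```

Emit:
send_rows([
  {"grip": 1,"dp": [3,-10,-20],"dr": [0,0,2]},
  {"grip": 1,"dp": [0,0,-38],"dr": [0,0,0]},
  {"grip": 1,"dp": [0,0,-38],"dr": [0,0,0]},
  {"grip": 1,"dp": [0,0,-38],"dr": [0,0,0]},
  {"grip": 1,"dp": [0,0,0],"dr": [0,0,0]},
])

```text
t: 2.7
tcp_pos: [0.5467, -0.4075, 0.1542]
orientation: [-0.497, -0.504, -0.49, 0.509]
ft_force: [-1.6, 0.3, -1.1]
finger_gap: 0.0854
```

```bash
python3 - <<'E'
from h import *
st();yaw()
eyes.capture("wrist");print(find("wrist","scraper",0),find("wrist","scraper",0.05,"search_frame"))
E
```

```text
t 2.7 p [ 0.547 -0.408  0.154] q [-0.497 -0.504 -0.49   0.509] gap 0.0854 F [-1.6  0.3 -1.1]
fingers [ 0.002 -0.012 -1.   ] jaw axis deg -91.6
[(0.86, [287, 173], [0.568, -0.383])] [(0.94, [281, 175], [0.579, -0.383])]
```

Emit:
send_rows([
  {"grip": 1,"dp": [15,19,0],"dr": [0,0,1]},
  {"grip": 1,"dp": [0,0,0],"dr": [0,0,0]},
  {"grip": 1,"dp": [0,0,0],"dr": [0,0,0]},
])

```text
t: 3.1
tcp_pos: [0.5683, -0.3949, 0.1722]
orientation: [0.509, 0.502, 0.485, -0.504]
ft_force: [-0.5, -1.9, 0.1]
finger_gap: 0.0854
```

Emit:
send_rows([
  {"grip": 1,"dp": [0,0,-20],"dr": [0,0,0]},
  {"grip": 1,"dp": [0,0,0],"dr": [0,0,0]},
])

```text
t: 3.27
tcp_pos: [0.5713, -0.3958, 0.1582]
orientation: [0.512, 0.503, 0.482, -0.502]
ft_force: [-0.2, 0.4, -1.1]
finger_gap: 0.0854
```

Emit:
send_rows([
  {"grip": 1,"dp": [0,0,0],"dr": [0,0,0]},
])

```text
t: 3.35
tcp_pos: [0.5722, -0.3966, 0.1608]
orientation: [0.513, 0.503, 0.481, -0.502]
ft_force: [1.1, -0.6, 1.0]
finger_gap: 0.0856
```

Emit:
send_rows([
  {"grip": 1,"dp": [0,0,0],"dr": [0,0,0]},
  {"grip": 1,"dp": [0,0,0],"dr": [0,0,0]},
  {"grip": 1,"dp": [0,0,0],"dr": [0,0,0]},
  {"grip": 1,"dp": [0,0,0],"dr": [0,0,0]},
])

```text
t: 3.68
tcp_pos: [0.5732, -0.3982, 0.166]
orientation: [0.515, 0.504, 0.479, -0.502]
ft_force: [-1.1, -0.6, -1.4]
finger_gap: 0.0853
```

```bash
python3 - <<'E'
from h import *
st();yaw()
eyes.capture("wrist");print(find("wrist","scraper",0),find("wrist","scraper",0.05,"search_frame"))
st();yaw()
E
```

```text
t 3.68 p [ 0.573 -0.398  0.166] q [ 0.515  0.504  0.479 -0.502] gap 0.0853 F [-1.1 -0.6 -1.4]
fingers [ 0.038 -0.035 -0.999] jaw axis deg -90.7
[(0.83, [292, 197], [0.571, -0.378])] [(0.91, [293, 206], [0.577, -0.381])]
t 3.83 p [ 0.573 -0.398  0.165] q [ 0.515  0.504  0.479 -0.502] gap 0.0853 F [0.  0.9 0.2]
fingers [ 0.038 -0.034 -0.999] jaw axis deg -90.7
```

```bash
cat >> h.py <<'E'
C=np.array([.580,.0625]);TH=np.radians(4.7);EX=np.array([np.cos(TH),np.sin(TH)]);EY=np.array([-EX[1],EX[0]])
W=lambda x,y:C+x*EX+y*EY
S=lambda p:((np.array(p[:2])-C)@EX,(np.array(p[:2])-C)@EY)
def need(p,jaw=None):
    from scipy.spatial.transform import Rotation as Ro
    s=ctrl.state();w,x,y,z=s["orientation"];R=Ro.from_quat([x,y,z,w])
    a=np.radians(jaw) if jaw is not None else np.arctan2(R.as_matrix()[1,2],R.as_matrix()[0,2])
    zx=np.array([np.cos(a),np.sin(a),0]);X=np.array([0,0,-1.]);T=Ro.from_matrix(np.c_[X,np.cross(zx,X),zx])
    print("t",round(s["t"],2),"pos",np.round(s["tcp_pos"],3),"st",np.round(S(s["tcp_pos"]),3),"gap",round(s["finger_gap"],4),"F",np.round(s["ft_force"],1),"| dp mm",np.round((np.array(p)-s["tcp_pos"])*1e3).tolist(),"dr",np.round(np.degrees((T*R.inv()).as_rotvec()),1).tolist())
E
python3 -c "
from h import *
need([.563,-.387,.063],-90)"
```

```text
t 3.83 pos [ 0.573 -0.398  0.165] st [-0.045 -0.458] gap 0.0853 F [0.  0.9 0.2] | dp mm [-10.0, 11.0, -102.0] dr [1.9, 2.2, 0.7]
```

Emit:
send_rows([
  {"grip": 1,"dp": [-10,11,-20],"dr": [2,2,1]},
  {"grip": 1,"dp": [0,0,-20],"dr": [0,0,0]},
  {"grip": 1,"dp": [0,0,-20],"dr": [0,0,0]},
  {"grip": 1,"dp": [0,0,-10],"dr": [0,0,0]},
])

```text
t: 4.17
tcp_pos: [0.5634, -0.3867, 0.0953]
orientation: [0.502, 0.5, 0.501, -0.497]
ft_force: [0.6, 0.1, -0.2]
finger_gap: 0.0851
```

```bash
python3 -c "
from h import *
need([.563,-.387,.063],-90)"
```

```text
t 4.17 pos [ 0.563 -0.387  0.095] st [-0.053 -0.446] gap 0.0851 F [ 0.6  0.1 -0.2] | dp mm [-0.0, -0.0, -32.0] dr [-0.1, 0.3, -0.4]
```

Emit:
send_rows([
  {"grip": 1,"dp": [0,0,-20],"dr": [0,0,0]},
  {"grip": 1,"dp": [0,0,-12],"dr": [0,0,0]},
  {"grip": -1,"dp": [0,0,0],"dr": [0,0,0]},
  {"grip": -1,"dp": [0,0,0],"dr": [0,0,0]},
  {"grip": -1,"dp": [0,0,0],"dr": [0,0,0]},
])

```text
t: 4.58
tcp_pos: [0.5616, -0.3852, 0.0584]
orientation: [0.5, 0.499, 0.504, -0.497]
ft_force: [0.1, 0.1, -0.3]
finger_gap: 0.0517
```

Emit:
send_rows([
  {"grip": -1,"dp": [0,0,0],"dr": [0,0,0]},
  {"grip": -1,"dp": [0,0,0],"dr": [0,0,0]},
  {"grip": -1,"dp": [0,0,0],"dr": [0,0,0]},
  {"grip": -1,"dp": [0,0,0],"dr": [0,0,0]},
])

```text
t: 4.92
tcp_pos: [0.5631, -0.3856, 0.0619]
orientation: [0.501, 0.5, 0.503, -0.496]
ft_force: [-0.3, -0.3, -2.0]
finger_gap: 0.0195
```

```bash
python3 -c "
from h import *
need([.563,-.387,.063],-90)
need([*W(-.04,.06),.1],-85.3)"
```

```text
t 4.92 pos [ 0.563 -0.386  0.062] st [-0.054 -0.445] gap 0.0195 F [-0.3 -0.3 -2. ] | dp mm [-0.0, -1.0, 1.0] dr [-0.3, 0.1, -0.5]
t 4.92 pos [ 0.563 -0.386  0.062] st [-0.054 -0.445] gap 0.0195 F [-0.3 -0.3 -2. ] | dp mm [-28.0, 505.0, 38.0] dr [-0.3, 0.1, 4.2]
```

Emit:
send_rows([
  {"grip": -1,"dp": [0,0,25],"dr": [0,0,0]},
  {"grip": -1,"dp": [0,0,35],"dr": [0,0,0]},
  {"grip": -1,"dp": [0,5,35],"dr": [0,0,2]},
  {"grip": -1,"dp": [-2,20,30],"dr": [0,0,2]},
  {"grip": -1,"dp": [-3,35,8],"dr": [0,0,0]},
])

```text
t: 5.33
tcp_pos: [0.5531, -0.3316, 0.1963]
orientation: [0.516, 0.481, 0.519, -0.483]
ft_force: [1.3, 0.4, -1.4]
finger_gap: 0.0191
```

Emit:
send_rows([
  {"grip": -1,"dp": [-3,40,0],"dr": [0,0,0]},
  {"grip": -1,"dp": [-3,40,0],"dr": [0,0,0]},
  {"grip": -1,"dp": [-3,40,0],"dr": [0,0,0]},
  {"grip": -1,"dp": [-3,40,0],"dr": [0,0,0]},
  {"grip": -1,"dp": [-3,40,0],"dr": [0,0,0]},
])

```text
t: 5.75
tcp_pos: [0.5369, -0.1299, 0.2028]
orientation: [0.518, 0.484, 0.513, -0.484]
ft_force: [1.5, 1.0, -2.2]
finger_gap: 0.0195
```

```bash
python3 -c "
from h import *
need([*W(-.04,.06),.18],-85.3)"
```

```text
t 5.75 pos [ 0.537 -0.13   0.203] st [-0.059 -0.188] gap 0.0195 F [ 1.5  1.  -2.2] | dp mm [-2.0, 249.0, -23.0] dr [0.3, 0.3, 1.1]
```

Emit:
send_rows([
  {"grip": -1,"dp": [0,40,-2],"dr": [0,0,1]},
  {"grip": -1,"dp": [0,40,-3],"dr": [0,0,0]},
  {"grip": -1,"dp": [0,40,-3],"dr": [0,0,0]},
  {"grip": -1,"dp": [0,40,-3],"dr": [0,0,0]},
  {"grip": -1,"dp": [0,35,-3],"dr": [0,0,0]},
])

```text
t: 6.17
tcp_pos: [0.5347, 0.0742, 0.1915]
orientation: [0.524, 0.481, 0.515, -0.478]
ft_force: [0.3, 0.4, -1.5]
finger_gap: 0.0194
```

Emit:
send_rows([
  {"grip": -1,"dp": [0,25,0],"dr": [0,0,0]},
  {"grip": -1,"dp": [0,15,0],"dr": [0,0,0]},
  {"grip": -1,"dp": [0,8,0],"dr": [0,0,0]},
  {"grip": -1,"dp": [0,0,0],"dr": [0,0,0]},
])

```text
t: 6.5
tcp_pos: [0.5329, 0.1356, 0.1918]
orientation: [0.526, 0.479, 0.519, -0.473]
ft_force: [0.6, 0.6, -2.4]
finger_gap: 0.0193
```

```bash
python3 - <<'E'
from h import *
need([*W(-.04,.06),.18],-85.3)
a=eyes.capture("top");cv2.imwrite("pics/t2.png",cv2.resize(a[120:290,230:420],None,fx=4,fy=4,interpolation=cv2.INTER_CUBIC))
print(find("top","chip0",.04),"scr",find("top","scraper",.12))
E
```

```text
t 6.5 pos [0.533 0.136 0.192] st [-0.041  0.077] gap 0.0193 F [ 0.6  0.6 -2.4] | dp mm [2.0, -17.0, -12.0] dr [0.0, 0.7, -0.6]
[(0.64, [323, 206], [0.52, 0.006]), (0.46, [321, 173], [0.628, 0.014]), (0.45, [319, 185], [0.586, 0.021]), (0.37, [303, 200], [0.538, 0.072])] scr []
```

View pics/t2.png

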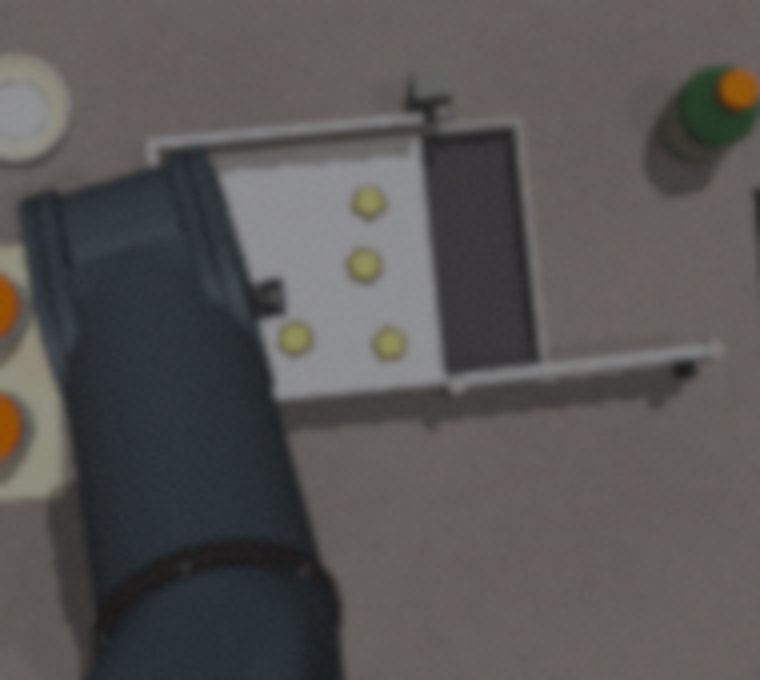

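Top view: the four chips haven't moved (369,201; 365,265; 295,338; 390,343), and the trough and doorway are clear.

Emit:
send_rows([
  {"grip": -1,"dp": [8,-11,-10],"dr": [0,1,0]},
  {"grip": -1,"dp": [0,0,-20],"dr": [0,0,0]},
  {"grip": -1,"dp": [0,0,-20],"dr": [0,0,0]},
  {"grip": -1,"dp": [0,0,-15],"dr": [0,0,0]},
  {"grip": -1,"dp": [0,0,-10],"dr": [0,0,0]},
])

```text
t: 7.07
tcp_pos: [0.545, 0.109, 0.1179]
orientation: [0.52, 0.48, 0.516, -0.482]
ft_force: [0.2, -0.6, -2.0]
finger_gap: 0.0192
```

```bash
python3 -c "
from h import *
need([*W(-.033,.062),.099],-85.3)"
```

```text
t 7.07 pos [0.545 0.109 0.118] st [-0.031  0.049] gap 0.0192 F [ 0.2 -0.6 -2. ] | dp mm [-3.0, 13.0, -19.0] dr [0.3, 0.1, 0.5]
```

Emit:
send_rows([
  {"grip": -1,"dp": [-3,10,0],"dr": [0,0,0]},
  {"grip": -1,"dp": [0,4,-6],"dr": [0,0,0]},
  {"grip": -1,"dp": [0,0,-6],"dr": [0,0,0]},
  {"grip": -1,"dp": [0,0,-4],"dr": [0,0,0]},
  {"grip": -1,"dp": [0,0,-1],"dr": [0,0,0]},
])

```text
t: 7.48
tcp_pos: [0.5422, 0.1178, 0.0994]
orientation: [0.518, 0.482, 0.514, -0.485]
ft_force: [-0.3, 0.2, -1.8]
finger_gap: 0.0189
```

```bash
python3 -c "
from h import *
need([*W(-.033,.06),.098],-85.3);need([*W(-.033,-.1),.098],-85.3)"
```

```text
t 7.48 pos [0.542 0.118 0.099] st [-0.033  0.058] gap 0.0189 F [-0.3  0.2 -1.8] | dp mm [0.0, 2.0, -1.0] dr [0.4, 0.1, 1.0]
t 7.48 pos [0.542 0.118 0.099] st [-0.033  0.058] gap 0.0189 F [-0.3  0.2 -1.8] | dp mm [13.0, -158.0, -1.0] dr [0.4, 0.1, 1.0]
```

Emit:
send_rows([
  {"grip": -1,"dp": [1,-12,0],"dr": [0,0,1]},
  {"grip": -1,"dp": [1,-12,0],"dr": [0,0,0]},
  {"grip": -1,"dp": [1,-12,0],"dr": [0,0,0]},
  {"grip": -1,"dp": [1,-12,0],"dr": [0,0,0]},
  {"grip": -1,"dp": [1,-12,0],"dr": [0,0,0]},
])

```text
t: 7.9
tcp_pos: [0.548, 0.0573, 0.1003]
orientation: [0.524, 0.477, 0.519, -0.478]
ft_force: [-0.3, 0.8, -2.9]
finger_gap: 0.0194
```

```bash
python3 -c "
from h import *
need([*W(-.033,-.1),.0985],-85.3)"
```

```text
t 7.9 pos [0.548 0.057 0.1  ] st [-0.032 -0.003] gap 0.0194 F [-0.3  0.8 -2.9] | dp mm [7.0, -97.0, -2.0] dr [0.3, 0.2, -0.3]
```

Emit:
send_rows([
  {"grip": -1,"dp": [1,-11,-1],"dr": [0,0,0]},
  {"grip": -1,"dp": [1,-11,0],"dr": [0,0,0]},
  {"grip": -1,"dp": [1,-11,0],"dr": [0,0,0]},
  {"grip": -1,"dp": [1,-11,0],"dr": [0,0,0]},
  {"grip": -1,"dp": [1,-10,0],"dr": [0,0,0]},
])

```text
t: 8.32
tcp_pos: [0.5538, -0.0045, 0.1001]
orientation: [0.523, 0.479, 0.517, -0.479]
ft_force: [0.8, 0.3, -2.5]
finger_gap: 0.0194
```

Emit:
send_rows([
  {"grip": -1,"dp": [1,-10,0],"dr": [0,0,0]},
  {"grip": -1,"dp": [1,-10,0],"dr": [0,0,0]},
  {"grip": -1,"dp": [1,-10,0],"dr": [0,0,0]},
  {"grip": -1,"dp": [0,-8,0],"dr": [0,0,0]},
  {"grip": -1,"dp": [0,-5,0],"dr": [0,0,0]},
])

```text
t: 8.73
tcp_pos: [0.5571, -0.0542, 0.1]
orientation: [0.523, 0.479, 0.517, -0.48]
ft_force: [-0.2, -0.3, -2.3]
finger_gap: 0.0194
```

```bash
python3 - <<'E'
from h import *
need([*W(-.033,-.1),.0985],-85.3)
a=eyes.capture("side");cv2.imwrite("pics/s3.png",cv2.resize(a[140:260,250:390],None,fx=5,fy=5,interpolation=cv2.INTER_CUBIC))
E
```

```text
t 8.73 pos [ 0.557 -0.054  0.1  ] st [-0.032 -0.114] gap 0.0194 F [-0.2 -0.3 -2.3] | dp mm [-2.0, 14.0, -2.0] dr [0.4, 0.3, 0.1]
```

View pics/s3.png

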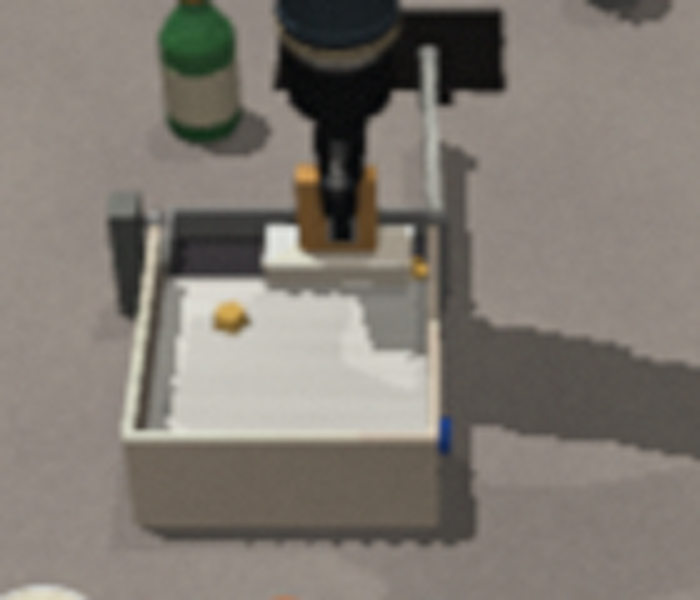

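Side view: one chip is untouched at (230,317), and one slipped past the blade end at (418,268) by the -x wall near the doorway. The other two look to have gone into the trough. I'll lift and measure.

Emit:
send_rows([
  {"grip": -1,"dp": [0,0,10],"dr": [0,0,0]},
  {"grip": -1,"dp": [0,10,25],"dr": [0,0,0]},
  {"grip": -1,"dp": [0,35,25],"dr": [0,0,0]},
  {"grip": -1,"dp": [0,40,10],"dr": [0,0,0]},
  {"grip": -1,"dp": [0,30,0],"dr": [0,0,0]},
])

```text
t: 9.2
tcp_pos: [0.5552, 0.0548, 0.1744]
orientation: [0.519, 0.481, 0.513, -0.486]
ft_force: [0.5, 0.2, -2.6]
finger_gap: 0.0194
```

Emit:
send_rows([
  {"grip": -1,"dp": [0,15,0],"dr": [0,0,0]},
  {"grip": -1,"dp": [0,8,0],"dr": [0,0,0]},
])

```text
t: 9.37
tcp_pos: [0.5551, 0.087, 0.1775]
orientation: [0.521, 0.481, 0.515, -0.481]
ft_force: [0.3, 0.1, -1.7]
finger_gap: 0.0196
```

```bash
python3 - <<'E'
from h import *
need([*W(-.033,.0),.15],-85.3)
a=eyes.capture("side");b=eyes.capture("top")
i=np.hstack([cv2.resize(a[150:250,270:370],None,fx=4,fy=4,interpolation=cv2.INTER_CUBIC),cv2.resize(b[140:240,270:370],None,fx=4,fy=4,interpolation=cv2.INTER_CUBIC)])
cv2.imwrite("pics/s4.png",i)
for c in("side","top"): print(c,[(k,p,np.round(S(q),3).tolist()) for k,p,q in find(c,"chip0",.04)])
E
```

```text
t 9.37 pos [0.555 0.087 0.178] st [-0.023  0.026] gap 0.0196 F [ 0.3  0.1 -1.7] | dp mm [-8.0, -27.0, -28.0] dr [0.3, 0.3, 0.5]
side [(0.61, [332, 189], [-0.086, -0.136]), (0.47, [311, 206], [-0.011, -0.043]), (0.41, [298, 204], [0.039, -0.052])]
top [(0.57, [351, 209], [-0.084, -0.138]), (0.57, [320, 173], [0.043, -0.051]), (0.5, [342, 197], [-0.042, -0.113]), (0.4, [341, 188], [-0.011, -0.115]), (0.35, [397, 152], [0.092, -0.308])]
```

View pics/s4.png

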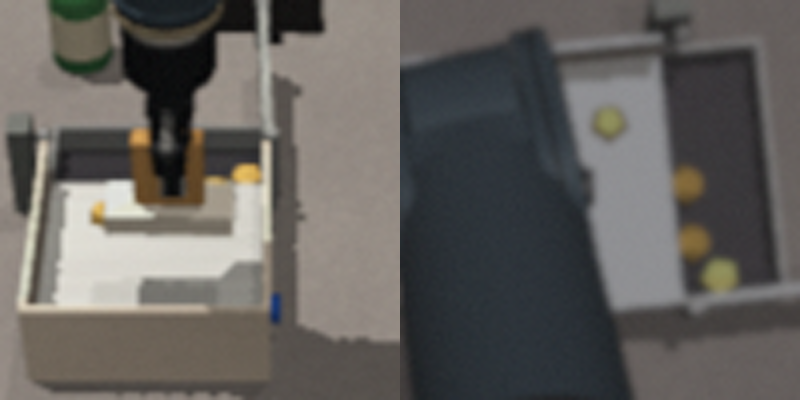

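```bash
python3 - <<'E'
from h import *
def cen(cam,lo,hi,roi):
    im=cv2.imread("pics/x_%s.png"%cam); return im
from scipy.optimize import least_squares
for a,b in [((332,189),(351,209)),]:
  print(np.round(least_squares(lambda X:np.r_[proj("side",X)-a,proj("top",X)-b],[.5,-.07,.02]).x,3))
# color blobs
for cam,r in(("side",(150,250,270,370)),("top",(140,240,270,370))):
    im=eyes.capture(cam);hsv=cv2.cvtColor(im,cv2.COLOR_BGR2HSV)
    m=cv2.inRange(hsv,(12,90,70),(35,255,255));o=np.zeros_like(m);o[r[0]:r[1],r[2]:r[3]]=m[r[0]:r[1],r[2]:r[3]]
    n,l,s,c=cv2.connectedComponentsWithStats(o)
    print(cam,[(s[i,4],c[i].round(1).tolist(),hsv[int(c[i][1]),int(c[i][0])].tolist()) for i in range(1,n) if s[i,4]>6])
E
```

```text
[ 0.508 -0.084  0.038]
side [(np.int32(191), [311.3, 191.6], [105, 32, 16]), (np.int32(32), [331.2, 192.9], [21, 146, 225]), (np.int32(16), [294.3, 203.3], [20, 153, 200])]
top [(np.int32(12), [321.3, 170.6], [30, 90, 142]), (np.int32(51), [341.7, 185.8], [20, 141, 130]), (np.int32(53), [343.1, 200.0], [20, 140, 129]), (np.int32(29), [349.4, 209.3], [28, 100, 143])]
```

```bash
python3 - <<'E'
from h import *
for z in(.01,.02,.03,.04): print(z,np.round(S(ray("side",(331.4,192.9),z)),3),np.round(S(ray("top",(349.6,209.),z)),3),"shadowed",np.round(S(ray("top",(341.7,185.8),z)),3))
need([*W(.045,.0),.17],-85.3)
E
```

```text
0.01 [-0.083 -0.148] [-0.081 -0.138] shadowed [-0.002 -0.119]
0.02 [-0.083 -0.138] [-0.081 -0.137] shadowed [-0.003 -0.118]
0.03 [-0.084 -0.127] [-0.082 -0.136] shadowed [-0.004 -0.117]
0.04 [-0.084 -0.116] [-0.082 -0.135] shadowed [-0.005 -0.116]
t 9.67 pos [0.555 0.081 0.176] st [-0.023  0.021] gap 0.0194 F [-0.1 -1.4 -1.9] | dp mm [70.0, -15.0, -6.0] dr [0.5, 0.2, 0.8]
```

Emit:
send_rows([
  {"grip": -1,"dp": [25,0,0],"dr": [0,0,1]},
  {"grip": -1,"dp": [25,-2,-5],"dr": [0,0,0]},
  {"grip": -1,"dp": [15,-2,-15],"dr": [0,0,0]},
  {"grip": -1,"dp": [2,0,-15],"dr": [0,0,0]},
  {"grip": -1,"dp": [0,0,-10],"dr": [0,0,0]},
])

```text
t: 10.08
tcp_pos: [0.6205, 0.0691, 0.1331]
orientation: [0.52, 0.477, 0.517, -0.484]
ft_force: [-33.5, 6.5, 38.7]
finger_gap: 0.0194
```

```bash
python3 -c "
from h import *
need([*W(.042,.01),.099],-85.3)"
```

```text
t 10.08 pos [0.62  0.069 0.133] st [0.041 0.003] gap 0.0194 F [-33.5   6.5  38.7] | dp mm [1.0, 7.0, -34.0] dr [0.6, -0.2, 0.3]
```

Contact: the blade's end is on the +x wall. I'll back off up and to -x.

Emit:
send_rows([
  {"grip": -1,"dp": [-4,0,12],"dr": [0,0,0]},
  {"grip": -1,"dp": [-6,0,18],"dr": [0,0,0]},
  {"grip": -1,"dp": [-4,0,6],"dr": [0,0,0]},
])

```text
t: 10.33
tcp_pos: [0.6025, 0.0637, 0.1649]
orientation: [0.516, 0.475, 0.518, -0.49]
ft_force: [1.0, -0.5, -1.8]
finger_gap: 0.0195
```

```bash
python3 - <<'E'
from h import *
need([*W(.03,.01),.099],-85.3)
a=eyes.capture("side");b=eyes.capture("wrist")
i=np.hstack([cv2.resize(a[150:250,270:370],None,fx=4,fy=4,interpolation=cv2.INTER_CUBIC),cv2.resize(b,(640,400))[:,120:520]])
cv2.imwrite("pics/s5.png",i)
E
```

```text
t 10.33 pos [0.602 0.064 0.165] st [ 0.023 -0.001] gap 0.0195 F [ 1.  -0.5 -1.8] | dp mm [7.0, 11.0, -66.0] dr [0.8, -0.9, 0.7]
```

View pics/s5.png

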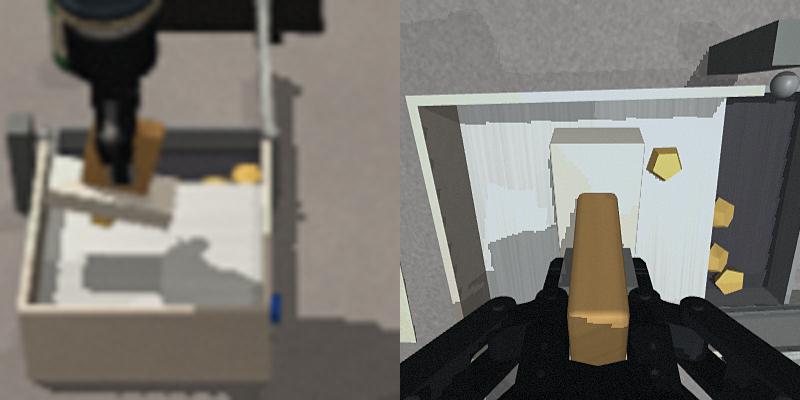

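```bash
python3 - <<'E'
from h import *
a=eyes.capture("side");cv2.imwrite("pics/s6.png",cv2.resize(a[175:225,270:330],None,fx=12,fy=12,interpolation=cv2.INTER_CUBIC))
def onplane(px,y):
    c=eyes.calibration("side");R=np.array(c["R"]);t=np.array(c["t"]).ravel();d=R.T@np.linalg.solve(np.array(c["mtx"]),[*px,1.]);o=-R.T@t
    n=np.array([*EY,0]);k=(n@np.array([*W(0,y),0])-n@o)/(n@d);X=o+k*d
    return np.round([S(X)[0],X[2]],3)
print([onplane(p,.021) for p in[(282.5,201),(312.5,206.5),(282,196),(313.5,201)]])
E
```

```text
[array([0.082, 0.126]), array([-0.021,  0.101]), array([0.082, 0.149]), array([-0.025,  0.127])]
```

View pics/s6.png

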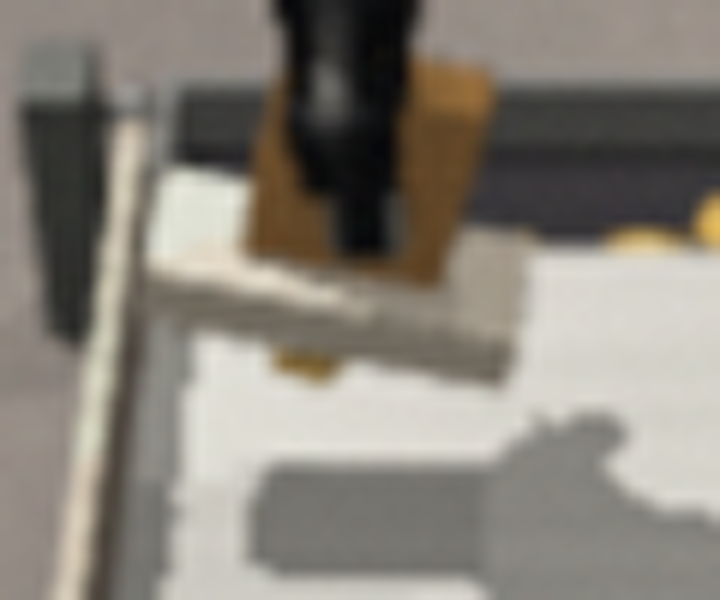

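The block has swung about 13° in the grip (+x end high). I'll level it by tilting the tool.

Emit:
send_rows([
  {"grip": -1,"dp": [0,0,0],"dr": [0,5,0]},
  {"grip": -1,"dp": [0,0,0],"dr": [0,5,0]},
  {"grip": -1,"dp": [0,0,0],"dr": [0,2,0]},
  {"grip": -1,"dp": [0,0,0],"dr": [0,0,0]},
])

```text
t: 10.82
tcp_pos: [0.6018, 0.063, 0.1616]
orientation: [0.456, 0.419, 0.572, -0.538]
ft_force: [-1.0, -1.0, -2.8]
finger_gap: 0.0194
```

```bash
cat >> h.py <<'E'
def onplane(px,y):
    c=eyes.calibration("side");R=np.array(c["R"]);t=np.array(c["t"]).ravel();d=R.T@np.linalg.solve(np.array(c["mtx"]),[*px,1.]);o=-R.T@t
    n=np.array([*EY,0]);k=(n@np.array([*W(0,y),0])-n@o)/(n@d);X=o+k*d
    return np.round([S(X)[0],X[2]],3)
E
python3 - <<'E'
from h import *
need([*W(.04,.01),.099],-85.3)
a=eyes.capture("side");cv2.imwrite("pics/s7.png",cv2.resize(a[175:225,270:330],None,fx=12,fy=12,interpolation=cv2.INTER_CUBIC))
E
```

```text
t 10.82 pos [0.602 0.063 0.162] st [ 0.022 -0.001] gap 0.0194 F [-1.  -1.  -2.8] | dp mm [17.0, 13.0, -63.0] dr [0.8, -13.5, 0.6]
```

View pics/s7.png

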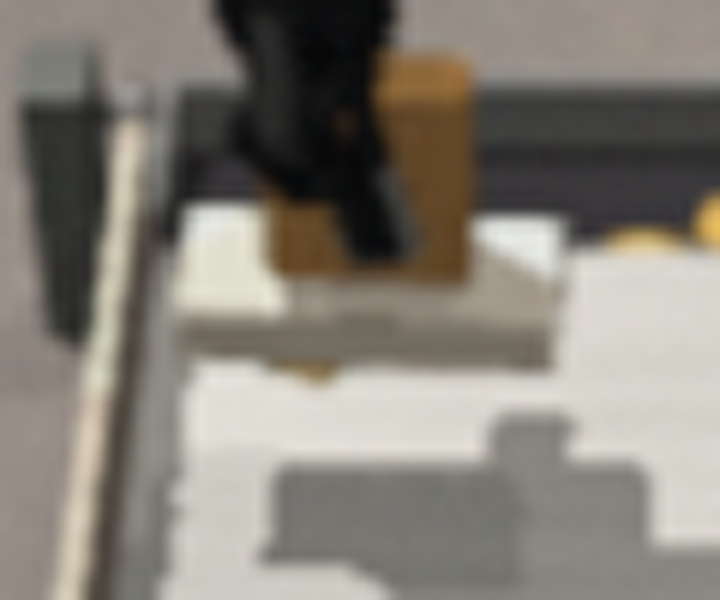

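```bash
python3 - <<'E'
from h import *
print([onplane(p,.021) for p in[(285.4,204.8),(315.8,205.7)]])
E
```

```text
[array([0.073, 0.108]), array([-0.032,  0.105])]
```

Emit:
send_rows([
  {"grip": -1,"dp": [7,10,-5],"dr": [0,2,0]},
  {"grip": -1,"dp": [0,0,-15],"dr": [0,0,0]},
  {"grip": -1,"dp": [0,0,-15],"dr": [0,0,0]},
  {"grip": -1,"dp": [0,0,-12],"dr": [0,0,0]},
  {"grip": -1,"dp": [0,0,-8],"dr": [0,0,0]},
])

```text
t: 11.28
tcp_pos: [0.6099, 0.0726, 0.1039]
orientation: [0.449, 0.413, 0.577, -0.544]
ft_force: [-0.5, 0.6, -1.9]
finger_gap: 0.0195
```

```bash
python3 -c "
from h import *
need([*W(.03,.01),.097],-85.3)"
```

```text
t 11.28 pos [0.61  0.073 0.104] st [0.031 0.008] gap 0.0195 F [-0.5  0.6 -1.9] | dp mm [-1.0, 2.0, -7.0] dr [0.8, -14.8, 0.7]
```

Lower gently and sweep.

Emit:
send_rows([
  {"grip": -1,"dp": [0,0,-4],"dr": [0,0,0]},
  {"grip": -1,"dp": [0,0,-2],"dr": [0,0,0]},
  {"grip": -1,"dp": [0,0,0],"dr": [0,0,0]},
])

```text
t: 11.53
tcp_pos: [0.6085, 0.0724, 0.0957]
orientation: [0.449, 0.412, 0.577, -0.544]
ft_force: [-0.1, -0.2, -2.4]
finger_gap: 0.0193
```

Emit:
send_rows([
  {"grip": -1,"dp": [1,-12,0],"dr": [0,0,0]},
  {"grip": -1,"dp": [1,-12,0],"dr": [0,0,0]},
  {"grip": -1,"dp": [1,-12,0],"dr": [0,0,0]},
  {"grip": -1,"dp": [1,-12,0],"dr": [0,0,0]},
  {"grip": -1,"dp": [1,-12,0],"dr": [0,0,0]},
])

```text
t: 11.95
tcp_pos: [0.6148, 0.009, 0.0982]
orientation: [0.451, 0.413, 0.577, -0.542]
ft_force: [0.6, -0.3, -1.9]
finger_gap: 0.0192
```

```bash
python3 -c "
from h import *
need([*W(.032,-.112),.097],-85.3)"
```

```text
t 11.95 pos [0.615 0.009 0.098] st [ 0.03  -0.056] gap 0.0192 F [ 0.6 -0.3 -1.9] | dp mm [6.0, -55.0, -1.0] dr [0.8, -14.6, 0.5]
```

Emit:
send_rows([
  {"grip": -1,"dp": [1,-12,-3],"dr": [0,0,0]},
  {"grip": -1,"dp": [1,-12,0],"dr": [0,0,0]},
  {"grip": -1,"dp": [1,-12,0],"dr": [0,0,0]},
  {"grip": -1,"dp": [1,-10,0],"dr": [0,0,0]},
  {"grip": -1,"dp": [1,-6,0],"dr": [0,0,0]},
])

```text
t: 12.37
tcp_pos: [0.6203, -0.0541, 0.0956]
orientation: [0.45, 0.414, 0.574, -0.544]
ft_force: [0.7, -0.5, -2.3]
finger_gap: 0.0197
```

Emit:
send_rows([
  {"grip": -1,"dp": [0,0,10],"dr": [0,0,0]},
  {"grip": -1,"dp": [0,0,25],"dr": [0,-2,0]},
  {"grip": -1,"dp": [0,-10,35],"dr": [0,0,0]},
  {"grip": -1,"dp": [0,-25,25],"dr": [0,0,0]},
  {"grip": -1,"dp": [0,-20,0],"dr": [0,0,0]},
])

```text
t: 12.78
tcp_pos: [0.6191, -0.1053, 0.1944]
orientation: [0.46, 0.422, 0.57, -0.534]
ft_force: [1.0, -1.0, -1.4]
finger_gap: 0.0191
```

```bash
python3 - <<'E'
from h import *
need([.549,-.3945,.2],-90)
a=eyes.capture("side");b=eyes.capture("top")
i=np.hstack([cv2.resize(a[150:250,270:370],None,fx=4,fy=4,interpolation=cv2.INTER_CUBIC),cv2.resize(b[140:240,270:370],None,fx=4,fy=4,interpolation=cv2.INTER_CUBIC)])
cv2.imwrite("pics/s8.png",i)
E
```

```text
t 12.78 pos [ 0.619 -0.105  0.194] st [ 0.025 -0.17 ] gap 0.0191 F [ 1.  -1.  -1.4] | dp mm [-70.0, -289.0, 6.0] dr [0.1, -12.8, -4.2]
```

View pics/s8.png

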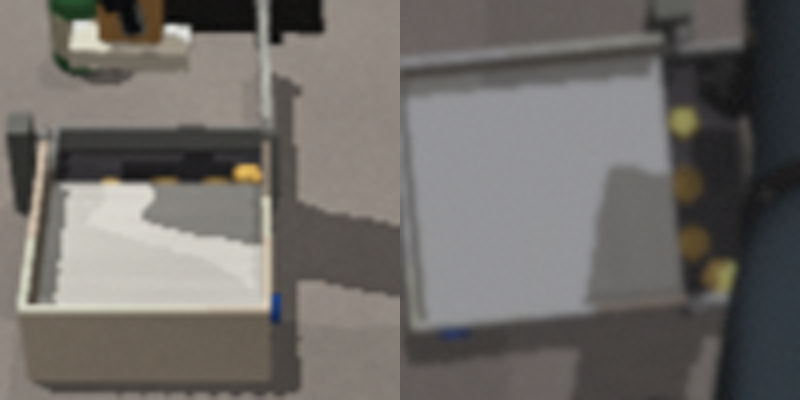

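All four chips are now in the trough: (110,180), (165,180), (215,180) and (247,172) in the side crop, matched by four in the top crop, and the plate is clean. Taking the scraper home.

Emit:
send_rows([
  {"grip": -1,"dp": [-30,-10,3],"dr": [0,0,-2]},
  {"grip": -1,"dp": [-25,-28,0],"dr": [0,0,-2]},
  {"grip": -1,"dp": [-10,-38,0],"dr": [0,0,0]},
  {"grip": -1,"dp": [-3,-40,0],"dr": [0,0,0]},
  {"grip": -1,"dp": [0,-40,0],"dr": [0,0,0]},
])

```text
t: 13.3
tcp_pos: [0.5495, -0.2505, 0.1955]
orientation: [0.442, 0.44, 0.562, -0.544]
ft_force: [1.0, 0.4, -2.0]
finger_gap: 0.0197
```

Emit:
send_rows([
  {"grip": -1,"dp": [0,-40,0],"dr": [0,0,0]},
  {"grip": -1,"dp": [0,-35,0],"dr": [0,0,0]},
  {"grip": -1,"dp": [0,-25,0],"dr": [0,0,0]},
  {"grip": -1,"dp": [0,-15,-10],"dr": [0,0,0]},
  {"grip": -1,"dp": [0,-5,-20],"dr": [0,0,0]},
])

```text
t: 13.72
tcp_pos: [0.5488, -0.3806, 0.1692]
orientation: [0.443, 0.441, 0.559, -0.545]
ft_force: [-0.5, -0.3, -2.7]
finger_gap: 0.0193
```

```bash
python3 - <<'E'
from h import *
need([.549,-.3945,.062],-90)
b=eyes.capture("side");print("mat",find("side","scraper_mat",0),"scr",find("side","scraper",.09))
E
```

```text
t 13.72 pos [ 0.549 -0.381  0.169] st [-0.067 -0.439] gap 0.0193 F [-0.5 -0.3 -2.7] | dp mm [0.0, -14.0, -107.0] dr [-0.7, -12.6, -0.9]
mat [(0.8, [330, 150], [0.546, -0.383])] scr [(0.7, [330, 128], [0.547, -0.417])]
```

Emit:
send_rows([
  {"grip": -1,"dp": [0,-12,-25],"dr": [0,0,-1]},
  {"grip": -1,"dp": [0,0,-30],"dr": [0,0,0]},
  {"grip": -1,"dp": [0,0,-25],"dr": [0,0,0]},
  {"grip": -1,"dp": [0,0,-15],"dr": [0,0,0]},
  {"grip": -1,"dp": [0,0,-5],"dr": [0,0,0]},
])

```text
t: 14.28
tcp_pos: [0.5555, -0.3771, 0.0685]
orientation: [0.441, 0.445, 0.56, -0.542]
ft_force: [-0.5, -0.4, -1.6]
finger_gap: 0.0194
```

Emit:
send_rows([
  {"grip": -1,"dp": [0,0,-4],"dr": [0,0,0]},
  {"grip": -1,"dp": [0,0,-3],"dr": [0,0,0]},
])

```text
t: 14.45
tcp_pos: [0.5573, -0.3734, 0.0618]
orientation: [0.441, 0.445, 0.561, -0.541]
ft_force: [-0.6, -0.4, -1.8]
finger_gap: 0.0195
```

```bash
python3 - <<'E'
from h import *
need([.549,-.3945,.062],-90)
E
```

```text
t 14.45 pos [ 0.557 -0.373  0.062] st [-0.058 -0.433] gap 0.0195 F [-0.6 -0.4 -1.8] | dp mm [-8.0, -21.0, 0.0] dr [-1.4, -12.4, -1.0]
```

Emit:
send_rows([
  {"grip": -1,"dp": [-8,-20,0],"dr": [-1,0,0]},
  {"grip": -1,"dp": [0,-1,-3],"dr": [0,0,0]},
  {"grip": -1,"dp": [0,0,-3],"dr": [0,0,0]},
])

```text
t: 14.7
tcp_pos: [0.5526, -0.3929, 0.0596]
orientation: [0.448, 0.441, 0.556, -0.544]
ft_force: [3.9, 6.0, 12.8]
finger_gap: 0.0193
```

```bash
python3 - <<'E'
from h import *
need([.549,-.3945,.056],-90)
E
```

```text
t 14.7 pos [ 0.553 -0.393  0.06 ] st [-0.065 -0.452] gap 0.0193 F [ 3.9  6.  12.8] | dp mm [-4.0, -2.0, -4.0] dr [-0.3, -12.1, -1.1]
```

Emit:
send_rows([
  {"grip": 1,"dp": [0,0,0],"dr": [0,0,0]},
  {"grip": 1,"dp": [0,0,0],"dr": [0,0,0]},
  {"grip": 1,"dp": [0,0,0],"dr": [0,0,0]},
  {"grip": 1,"dp": [0,0,0],"dr": [0,0,0]},
  {"grip": 1,"dp": [0,0,0],"dr": [0,0,0]},
])

```text
t: 15.12
tcp_pos: [0.5548, -0.3938, 0.0641]
orientation: [0.45, 0.442, 0.554, -0.543]
ft_force: [1.0, 0.4, -0.2]
finger_gap: 0.0786
```

```bash
python3 - <<'E'
from h import *
need([.549,-.3945,.25],-90)
E
```

```text
t 15.12 pos [ 0.555 -0.394  0.064] st [-0.063 -0.453] gap 0.0786 F [ 1.   0.4 -0.2] | dp mm [-6.0, -1.0, 186.0] dr [-0.1, -11.8, -1.1]
```

Emit:
send_rows([
  {"grip": 1,"dp": [0,0,15],"dr": [0,0,0]},
  {"grip": 1,"dp": [0,0,30],"dr": [0,0,0]},
  {"grip": 1,"dp": [0,0,40],"dr": [0,-4,0]},
  {"grip": 1,"dp": [0,0,40],"dr": [0,-4,0]},
  {"grip": 1,"dp": [0,10,35],"dr": [0,-4,0]},
])

```text
t: 15.53
tcp_pos: [0.5531, -0.3798, 0.2181]
orientation: [0.503, 0.494, 0.51, -0.493]
ft_force: [-0.2, -0.6, -0.1]
finger_gap: 0.0852
```

Emit:
send_rows([
  {"grip": 1,"dp": [0,35,10],"dr": [0,0,0]},
  {"grip": 1,"dp": [0,40,0],"dr": [0,0,0]},
  {"grip": 1,"dp": [0,40,0],"dr": [0,0,0]},
  {"grip": 1,"dp": [0,40,0],"dr": [0,0,0]},
  {"grip": 1,"dp": [0,40,0],"dr": [0,0,0]},
])

```text
t: 15.95
tcp_pos: [0.5495, -0.1934, 0.242]
orientation: [0.507, 0.501, 0.495, -0.497]
ft_force: [1.0, 1.0, 0.0]
finger_gap: 0.0853
```

Emit:
send_rows([
  {"grip": 1,"dp": [0,40,0],"dr": [0,0,0]},
  {"grip": 1,"dp": [0,40,0],"dr": [0,0,0]},
  {"grip": 1,"dp": [0,40,0],"dr": [0,0,0]},
  {"grip": 1,"dp": [0,40,0],"dr": [0,0,0]},
  {"grip": 1,"dp": [0,40,0],"dr": [0,0,0]},
])

```text
t: 16.37
tcp_pos: [0.5473, 0.015, 0.2444]
orientation: [0.507, 0.502, 0.493, -0.497]
ft_force: [1.4, -0.9, -0.2]
finger_gap: 0.0856
```

Emit:
send_rows([
  {"grip": 1,"dp": [0,40,0],"dr": [0,0,0]},
  {"grip": 1,"dp": [0,40,0],"dr": [0,0,0]},
  {"grip": 1,"dp": [0,40,0],"dr": [0,0,0]},
  {"grip": 1,"dp": [0,40,0],"dr": [0,0,0]},
  {"grip": 1,"dp": [0,40,0],"dr": [0,0,0]},
])

```text
t: 16.78
tcp_pos: [0.5453, 0.2234, 0.2464]
orientation: [0.508, 0.503, 0.492, -0.496]
ft_force: [0.5, 0.1, 0.9]
finger_gap: 0.0855
```

```bash
python3 - <<'E'
from h import *
need([.546,.40,.25],-90)
eyes.capture("side");print("mat",find("side","scraper_mat",0),"scr",find("side","scraper",0));print("jars",find("side","jar0",0))
eyes.capture("top");print("mat",find("top","scraper_mat",0),"scr",find("top","scraper",0));print("chips",[np.round(S(q),3).tolist() for k,p,q in find("top","chip0",.015)])
E
```

```text
t 16.78 pos [0.545 0.223 0.246] st [-0.021  0.163] gap 0.0855 F [0.5 0.1 0.9] | dp mm [1.0, 177.0, 4.0] dr [0.5, 1.3, -0.0]
mat [(0.49, [330, 147], [0.548, -0.403])] scr [(0.53, [325, 147], [0.569, -0.402])]
jars [(0.96, [255, 302], [0.697, 0.416]), (0.92, [299, 348], [0.538, 0.553]), (0.91, [340, 282], [0.44, 0.314]), (0.89, [307, 283], [0.545, 0.331]), (0.65, [306, 307], [0.535, 0.42])]
mat [(0.63, [438, 195], [0.557, -0.379])] scr [(0.58, [443, 196], [0.554, -0.395])]
chips [[-0.008, -0.12], [-0.048, -0.109], [0.045, -0.114], [-0.08, -0.138]]
```

Emit:
send_rows([
  {"grip": 1,"dp": [0,38,0],"dr": [0,1,0]},
  {"grip": 1,"dp": [0,38,0],"dr": [0,0,0]},
  {"grip": 1,"dp": [0,36,0],"dr": [0,0,0]},
  {"grip": 1,"dp": [0,25,0],"dr": [0,0,0]},
  {"grip": 1,"dp": [0,15,0],"dr": [0,0,0]},
])

```text
t: 17.6
tcp_pos: [0.5501, 0.3623, 0.2479]
orientation: [-0.499, -0.504, -0.489, 0.508]
ft_force: [-0.1, -0.2, 0.0]
finger_gap: 0.0851
```

Emit:
send_rows([
  {"grip": 1,"dp": [0,8,0],"dr": [0,0,0]},
  {"grip": 1,"dp": [0,0,0],"dr": [0,0,0]},
])

```text
t: 17.77
tcp_pos: [0.5498, 0.3727, 0.2475]
orientation: [-0.499, -0.504, -0.49, 0.507]
ft_force: [-0.7, -0.3, -0.2]
finger_gap: 0.0858
```

```bash
python3 - <<'E'
from h import *
need([.545,.42,.25],-90)
cv2.imwrite("pics/w9.png",eyes.capture("wrist"));print("jars",find("wrist","jar0",0));print("search",find("wrist","jar0",.05,"search_frame"))
E
```

```text
t 17.77 pos [0.55  0.373 0.247] st [-0.005  0.312] gap 0.0858 F [-0.7 -0.3 -0.2] | dp mm [-5.0, 47.0, 3.0] dr [0.7, 0.3, 1.3]
jars [(0.79, [266, 33], [0.703, 0.419]), (0.72, [171, 186], [0.537, 0.551]), (0.7, [364, 171], [0.549, 0.311]), (0.57, [282, 176], [0.546, 0.413])]
search [(0.77, [276, 186], [0.547, 0.413]), (0.65, [152, 196], [0.54, 0.548]), (0.62, [259, 27], [0.699, 0.418]), (0.61, [365, 254], [0.461, 0.315])]
```

View pics/w9.png

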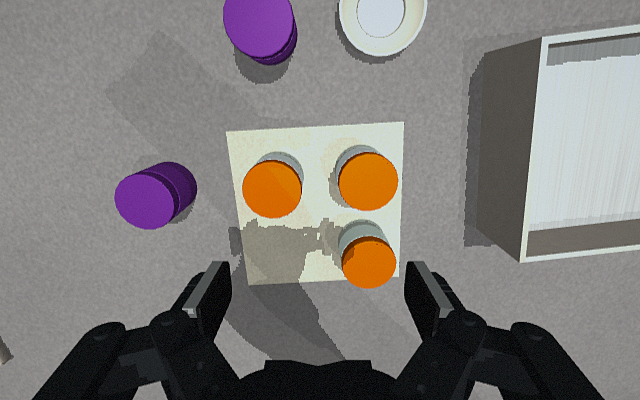

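Wrist view: the three orange-capped jars are at (272,188), (368,180) and (368,262) on the paper. The purple look-alikes at (258,25) and (150,198) are off the paper, so I leave them.

```bash
cat >> h.py <<'E'
def caps(cam="wrist",z=.066,im=None):
    im=eyes.capture(cam) if im is None else im
    h=cv2.cvtColor(im,cv2.COLOR_BGR2HSV);m=cv2.inRange(h,(5,170,120),(18,255,255));m=cv2.morphologyEx(m,cv2.MORPH_OPEN,np.ones((3,3)))
    n,l,s,c=cv2.connectedComponentsWithStats(m)
    return [(int(s[i,4]),c[i].round().tolist(),np.round(ray(cam,c[i],z)[:2],3).tolist()) for i in range(1,n) if s[i,4]>60]
E
python3 - <<'E'
from h import *
print(caps(im=cv2.imread("pics/w9.png")))
E
```

```text
[(2643, [368.0, 182.0], [0.553, 0.316]), (2616, [271.0, 189.0], [0.548, 0.416]), (2005, [369.0, 264.0], [0.457, 0.313])]
```

Emit:
send_rows([
  {"grip": 1,"dp": [-3,30,-10],"dr": [1,0,1]},
  {"grip": 1,"dp": [-1,13,-25],"dr": [0,0,0]},
  {"grip": 1,"dp": [0,0,-35],"dr": [0,0,0]},
  {"grip": 1,"dp": [0,0,-30],"dr": [0,0,0]},
  {"grip": 1,"dp": [0,0,-20],"dr": [0,0,0]},
])

```text
t: 18.33
tcp_pos: [0.5535, 0.4071, 0.1324]
orientation: [0.497, 0.513, 0.492, -0.497]
ft_force: [-0.1, -0.2, 0.4]
finger_gap: 0.0851
```

```bash
python3 -c "
from h import *
need([.546,.416,.048],-90)"
```

```text
t 18.33 pos [0.553 0.407 0.132] st [0.002 0.346] gap 0.0851 F [-0.1 -0.2  0.4] | dp mm [-7.0, 9.0, -84.0] dr [-0.6, 1.2, 1.2]
```

Emit:
send_rows([
  {"grip": 1,"dp": [-7,9,0],"dr": [0,1,1]},
  {"grip": 1,"dp": [0,0,-20],"dr": [0,0,0]},
  {"grip": 1,"dp": [0,0,-20],"dr": [0,0,0]},
  {"grip": 1,"dp": [0,0,-15],"dr": [0,0,0]},
  {"grip": 1,"dp": [0,0,-10],"dr": [0,0,0]},
])

```text
t: 18.75
tcp_pos: [0.5477, 0.4125, 0.0674]
orientation: [0.496, 0.504, 0.501, -0.5]
ft_force: [0.3, -0.5, -0.3]
finger_gap: 0.0852
```

```bash
python3 -c "
from h import *
need([.546,.416,.048],-90)"
```

```text
t 18.75 pos [0.548 0.412 0.067] st [-0.004  0.351] gap 0.0852 F [ 0.3 -0.5 -0.3] | dp mm [-2.0, 4.0, -19.0] dr [-0.5, -0.1, 0.4]
```

Emit:
send_rows([
  {"grip": 1,"dp": [-1,3,-10],"dr": [0,0,0]},
  {"grip": 1,"dp": [0,0,-8],"dr": [0,0,0]},
  {"grip": -1,"dp": [0,0,0],"dr": [0,0,0]},
  {"grip": -1,"dp": [0,0,0],"dr": [0,0,0]},
  {"grip": -1,"dp": [0,0,0],"dr": [0,0,0]},
])

```text
t: 19.17
tcp_pos: [0.548, 0.4164, 0.0507]
orientation: [0.496, 0.504, 0.501, -0.499]
ft_force: [0.5, 0.1, -1.1]
finger_gap: 0.0611
```

Emit:
send_rows([
  {"grip": -1,"dp": [0,0,0],"dr": [0,0,0]},
  {"grip": -1,"dp": [0,0,0],"dr": [0,0,0]},
  {"grip": -1,"dp": [0,0,0],"dr": [0,0,0]},
])

```text
t: 19.42
tcp_pos: [0.5484, 0.4165, 0.0522]
orientation: [0.496, 0.505, 0.501, -0.498]
ft_force: [-0.0, 0.6, -2.3]
finger_gap: 0.0607
```

```bash
python3 -c "
from h import *
need([*W(.06,.028),.2],-85.3)"
```

```text
t 19.42 pos [0.548 0.417 0.052] st [-0.002  0.355] gap 0.0607 F [-0.   0.6 -2.3] | dp mm [89.0, -321.0, 148.0] dr [-0.7, 0.0, 5.1]
```

Emit:
send_rows([
  {"grip": -1,"dp": [0,0,20],"dr": [0,0,0]},
  {"grip": -1,"dp": [0,0,35],"dr": [0,0,1]},
  {"grip": -1,"dp": [0,0,38],"dr": [0,0,2]},
  {"grip": -1,"dp": [5,-10,35],"dr": [0,0,2]},
  {"grip": -1,"dp": [12,-35,15],"dr": [0,0,0]},
])

```text
t: 19.83
tcp_pos: [0.5569, 0.3769, 0.1945]
orientation: [0.519, 0.475, 0.528, -0.476]
ft_force: [0.7, 1.5, -1.8]
finger_gap: 0.0608
```

Emit:
send_rows([
  {"grip": -1,"dp": [13,-38,0],"dr": [0,0,0]},
  {"grip": -1,"dp": [13,-38,0],"dr": [0,0,0]},
  {"grip": -1,"dp": [13,-38,0],"dr": [0,0,0]},
  {"grip": -1,"dp": [13,-38,0],"dr": [0,0,0]},
  {"grip": -1,"dp": [10,-35,0],"dr": [0,0,0]},
])

```text
t: 20.25
tcp_pos: [0.6209, 0.1872, 0.2029]
orientation: [0.522, 0.477, 0.53, -0.469]
ft_force: [1.1, 0.1, -2.0]
finger_gap: 0.0609
```

```bash
python3 -c "
from h import *
need([*W(.06,.028),.19],-85.3)"
```

```text
t 20.25 pos [0.621 0.187 0.203] st [0.051 0.121] gap 0.0609 F [ 1.1  0.1 -2. ] | dp mm [17.0, -92.0, -13.0] dr [-0.9, -0.0, -1.3]
```

Emit:
send_rows([
  {"grip": -1,"dp": [7,-30,0],"dr": [-1,0,-1]},
  {"grip": -1,"dp": [6,-26,-3],"dr": [0,0,0]},
  {"grip": -1,"dp": [4,-18,-5],"dr": [0,0,0]},
  {"grip": -1,"dp": [0,-10,-5],"dr": [0,0,0]},
  {"grip": -1,"dp": [0,-2,-8],"dr": [0,0,0]},
])

```text
t: 20.67
tcp_pos: [0.6412, 0.0833, 0.1839]
orientation: [0.521, 0.48, 0.515, -0.483]
ft_force: [-0.2, -1.1, -3.2]
finger_gap: 0.0608
```

```bash
python3 -c "
from h import *
need([*W(.06,.028),.088],-85.3)"
```

```text
t 20.67 pos [0.641 0.083 0.184] st [0.063 0.016] gap 0.0608 F [-0.2 -1.1 -3.2] | dp mm [-4.0, 12.0, -96.0] dr [0.5, 0.2, 0.6]
```

Emit:
send_rows([
  {"grip": -1,"dp": [-7,12,-15],"dr": [0,0,0]},
  {"grip": -1,"dp": [0,0,-22],"dr": [0,0,0]},
  {"grip": -1,"dp": [0,0,-22],"dr": [0,0,0]},
  {"grip": -1,"dp": [0,0,-14],"dr": [0,0,0]},
  {"grip": -1,"dp": [0,0,-6],"dr": [0,0,0]},
])

```text
t: 21.08
tcp_pos: [0.6319, 0.1011, 0.1006]
orientation: [0.521, 0.481, 0.516, -0.481]
ft_force: [0.1, 0.0, -2.4]
finger_gap: 0.0605
```

```bash
python3 -c "
from h import *
need([*W(.057,.028),.088],-85.3)"
```

```text
t 21.08 pos [0.632 0.101 0.101] st [0.055 0.034] gap 0.0605 F [ 0.1  0.  -2.4] | dp mm [3.0, -6.0, -13.0] dr [0.2, 0.2, 0.4]
```

Emit:
send_rows([
  {"grip": -1,"dp": [3,-6,-4],"dr": [0,0,0]},
  {"grip": -1,"dp": [0,0,-4],"dr": [0,0,0]},
  {"grip": -1,"dp": [0,0,-4],"dr": [0,0,0]},
  {"grip": -1,"dp": [0,0,-2],"dr": [0,0,0]},
])

```text
t: 21.42
tcp_pos: [0.6343, 0.0983, 0.0852]
orientation: [0.521, 0.48, 0.518, -0.48]
ft_force: [-6.5, -3.7, 21.8]
finger_gap: 0.0608
```

```bash
python3 -c "
from h import *
need([*W(.057,.028),.088],-85.3)"
```

```text
t 21.42 pos [0.634 0.098 0.085] st [0.057 0.031] gap 0.0608 F [-6.5 -3.7 21.8] | dp mm [0.0, -3.0, 3.0] dr [0.2, 0.2, 0.1]
```

Emit:
send_rows([
  {"grip": -1,"dp": [0,0,1],"dr": [0,0,0]},
  {"grip": 0.9,"dp": [0,0,0],"dr": [0,0,0]},
  {"grip": 0.9,"dp": [0,0,0],"dr": [0,0,0]},
  {"grip": 0.9,"dp": [0,0,0],"dr": [0,0,0]},
  {"grip": 0.9,"dp": [0,0,5],"dr": [0,0,0]},
])

```text
t: 21.83
tcp_pos: [0.636, 0.0986, 0.0937]
orientation: [0.522, 0.481, 0.517, -0.479]
ft_force: [0.3, 0.2, 0.0]
finger_gap: 0.0815
```

Emit:
send_rows([
  {"grip": 0.9,"dp": [0,0,20],"dr": [0,0,0]},
  {"grip": 0.9,"dp": [0,0,30],"dr": [0,0,0]},
  {"grip": 1,"dp": [-5,10,38],"dr": [0,0,0]},
  {"grip": 1,"dp": [-15,35,15],"dr": [0,0,-2]},
  {"grip": 1,"dp": [-15,38,0],"dr": [0,0,-2]},
])

```text
t: 22.25
tcp_pos: [0.6032, 0.1721, 0.2027]
orientation: [0.502, 0.502, 0.494, -0.501]
ft_force: [0.4, 1.4, -0.1]
finger_gap: 0.0853
```

Emit:
send_rows([
  {"grip": 1,"dp": [-15,38,0],"dr": [0,0,0]},
  {"grip": 1,"dp": [-14,36,0],"dr": [0,0,0]},
  {"grip": 1,"dp": [-10,25,0],"dr": [0,0,0]},
  {"grip": 1,"dp": [-5,15,0],"dr": [0,0,0]},
  {"grip": 1,"dp": [0,5,0],"dr": [0,0,0]},
])

```text
t: 22.67
tcp_pos: [0.5541, 0.3051, 0.2099]
orientation: [0.502, 0.506, 0.496, -0.496]
ft_force: [0.5, 1.0, 0.6]
finger_gap: 0.0854
```

```bash
python3 - <<'E'
from h import *
need([.553,.316,.2],-90)
print("wrist",caps());a=eyes.capture("top");print("plate/top",caps("top",.101,a)); print([ (c[1],np.round(S(c[2]),3)) for c in caps("side",.101)])
E
```

```text
t 22.67 pos [0.554 0.305 0.21 ] st [-0.006  0.244] gap 0.0854 F [0.5 1.  0.6] | dp mm [-1.0, 11.0, -10.0] dr [-0.2, 0.9, 0.2]
wrist [(5484, [602.0, 106.0], [0.633, 0.07]), (3262, [304.0, 200.0], [0.553, 0.32]), (2358, [309.0, 290.0], [0.456, 0.316])]
plate/top [(254, [294.0, 169.0], [0.631, 0.1]), (134, [226.0, 199.0], [0.537, 0.307])]
[([306.0, 268.0], array([-0.016,  0.287])), ([337.0, 269.0], array([-0.108,  0.289]))]
```

Emit:
send_rows([
  {"grip": 1,"dp": [-1,13,-20],"dr": [0,1,0]},
  {"grip": 1,"dp": [0,0,-35],"dr": [0,0,0]},
  {"grip": 1,"dp": [0,0,-30],"dr": [0,0,0]},
  {"grip": 1,"dp": [0,0,-20],"dr": [0,0,0]},
  {"grip": 1,"dp": [0,0,-10],"dr": [0,0,0]},
])

```text
t: 23.23
tcp_pos: [0.5643, 0.3016, 0.095]
orientation: [0.497, 0.508, 0.491, -0.504]
ft_force: [0.4, 0.1, -0.6]
finger_gap: 0.0856
```

```bash
python3 -c "
from h import *
need([.553,.318,.05],-90)"
```

```text
t 23.23 pos [0.564 0.302 0.095] st [0.004 0.24 ] gap 0.0856 F [ 0.4  0.1 -0.6] | dp mm [-11.0, 16.0, -45.0] dr [0.1, 0.6, 1.4]
```

Emit:
send_rows([
  {"grip": 1,"dp": [-11,16,0],"dr": [0,0,1]},
  {"grip": 1,"dp": [0,0,0],"dr": [0,0,0]},
])

```text
t: 23.4
tcp_pos: [0.5544, 0.3117, 0.0919]
orientation: [-0.5, -0.503, -0.494, 0.503]
ft_force: [-0.6, 1.8, 0.2]
finger_gap: 0.0854
```

```bash
python3 -c "
from h import *
need([.553,.318,.05],-90)"
```

```text
t 23.4 pos [0.554 0.312 0.092] st [-0.005  0.25 ] gap 0.0854 F [-0.6  1.8  0.2] | dp mm [-1.0, 6.0, -42.0] dr [0.4, 0.4, 0.7]
```

Emit:
send_rows([
  {"grip": 1,"dp": [-1,6,-10],"dr": [0,0,0]},
  {"grip": 1,"dp": [0,0,-12],"dr": [0,0,0]},
  {"grip": 1,"dp": [0,0,-12],"dr": [0,0,0]},
  {"grip": 1,"dp": [0,0,-6],"dr": [0,0,0]},
  {"grip": -1,"dp": [0,0,0],"dr": [0,0,0]},
])

```text
t: 23.82
tcp_pos: [0.5572, 0.313, 0.0493]
orientation: [0.5, 0.505, 0.491, -0.504]
ft_force: [0.6, 0.1, 0.3]
finger_gap: 0.0754
```

Emit:
send_rows([
  {"grip": -1,"dp": [0,0,0],"dr": [0,0,0]},
  {"grip": -1,"dp": [0,0,0],"dr": [0,0,0]},
  {"grip": -1,"dp": [0,0,0],"dr": [0,0,0]},
  {"grip": -1,"dp": [0,0,0],"dr": [0,0,0]},
])

```text
t: 24.15
tcp_pos: [0.5578, 0.313, 0.0495]
orientation: [0.499, 0.506, 0.49, -0.504]
ft_force: [-0.0, -0.4, -2.1]
finger_gap: 0.0609
```

```bash
python3 -c "
from h import *
need([*W(-.057,.028),.2],-85.3)"
```

```text
t 24.15 pos [0.558 0.313 0.05 ] st [-0.002  0.251] gap 0.0609 F [-0.  -0.4 -2.1] | dp mm [-37.0, -227.0, 150.0] dr [0.4, 0.6, 5.9]
```

Emit:
send_rows([
  {"grip": -1,"dp": [0,0,20],"dr": [0,0,0]},
  {"grip": -1,"dp": [0,0,35],"dr": [0,0,2]},
  {"grip": -1,"dp": [0,0,38],"dr": [0,0,2]},
  {"grip": -1,"dp": [-3,-10,35],"dr": [0,0,2]},
  {"grip": -1,"dp": [-6,-35,12],"dr": [0,0,0]},
])

```text
t: 24.57
tcp_pos: [0.5442, 0.2723, 0.1892]
orientation: [0.527, 0.473, 0.521, -0.477]
ft_force: [1.7, -0.0, -2.0]
finger_gap: 0.061
```

Emit:
send_rows([
  {"grip": -1,"dp": [-6,-38,0],"dr": [0,0,0]},
  {"grip": -1,"dp": [-6,-38,0],"dr": [0,0,0]},
  {"grip": -1,"dp": [-6,-35,0],"dr": [0,0,0]},
  {"grip": -1,"dp": [-5,-26,0],"dr": [0,0,0]},
  {"grip": -1,"dp": [-3,-16,0],"dr": [0,0,0]},
])

```text
t: 24.98
tcp_pos: [0.517, 0.1115, 0.1955]
orientation: [0.529, 0.475, 0.519, -0.474]
ft_force: [-0.4, -0.1, -3.0]
finger_gap: 0.0603
```

```bash
python3 -c "
from h import *
need([*W(-.055,.028),.09],-85.3)"
```

```text
t 24.98 pos [0.517 0.111 0.195] st [-0.059  0.054] gap 0.0603 F [-0.4 -0.1 -3. ] | dp mm [6.0, -26.0, -105.0] dr [0.4, 0.7, -1.0]
```

Emit:
send_rows([
  {"grip": -1,"dp": [5,-18,0],"dr": [0,1,-1]},
  {"grip": -1,"dp": [1,-6,-15],"dr": [0,0,0]},
  {"grip": -1,"dp": [0,0,-25],"dr": [0,0,0]},
  {"grip": -1,"dp": [0,0,-22],"dr": [0,0,0]},
  {"grip": -1,"dp": [0,0,-12],"dr": [0,0,0]},
])

```text
t: 25.4
tcp_pos: [0.5236, 0.0775, 0.124]
orientation: [0.52, 0.48, 0.514, -0.484]
ft_force: [-0.2, 0.7, -2.6]
finger_gap: 0.0603
```

```bash
python3 -c "
from h import *
need([*W(-.055,.028),.085],-85.3)"
```

```text
t 25.4 pos [0.524 0.078 0.124] st [-0.055  0.02 ] gap 0.0603 F [-0.2  0.7 -2.6] | dp mm [-1.0, 8.0, -39.0] dr [0.6, 0.1, 0.7]
```

Emit:
send_rows([
  {"grip": -1,"dp": [-1,8,-10],"dr": [0,0,1]},
  {"grip": -1,"dp": [0,0,-10],"dr": [0,0,0]},
  {"grip": -1,"dp": [0,0,-7],"dr": [0,0,0]},
  {"grip": -1,"dp": [0,0,-5],"dr": [0,0,0]},
  {"grip": -1,"dp": [0,0,-4],"dr": [0,0,0]},
])

```text
t: 25.82
tcp_pos: [0.5212, 0.0839, 0.0845]
orientation: [0.524, 0.475, 0.518, -0.481]
ft_force: [-0.5, 0.4, -0.9]
finger_gap: 0.0604
```

```bash
python3 -c "
from h import *
need([*W(-.055,.028),.084],-85.3)"
```

```text
t 25.82 pos [0.521 0.084 0.084] st [-0.057  0.026] gap 0.0604 F [-0.5  0.4 -0.9] | dp mm [2.0, 2.0, -0.0] dr [0.7, -0.0, -0.2]
```

Just touching. Release, and go for the last jar (about .456,.315).

Emit:
send_rows([
  {"grip": -1,"dp": [0,0,-1],"dr": [0,0,0]},
  {"grip": 0.9,"dp": [0,0,0],"dr": [0,0,0]},
  {"grip": 0.9,"dp": [0,0,0],"dr": [0,0,0]},
  {"grip": 0.9,"dp": [0,0,0],"dr": [0,0,0]},
  {"grip": 0.9,"dp": [0,0,5],"dr": [0,0,0]},
])

```text
t: 26.23
tcp_pos: [0.522, 0.0836, 0.0905]
orientation: [0.524, 0.476, 0.518, -0.481]
ft_force: [0.5, 0.6, -0.2]
finger_gap: 0.0811
```

Emit:
send_rows([
  {"grip": 0.9,"dp": [0,0,20],"dr": [0,0,0]},
  {"grip": 0.9,"dp": [0,0,30],"dr": [0,0,0]},
  {"grip": 1,"dp": [-3,10,38],"dr": [0,0,0]},
  {"grip": 1,"dp": [-10,35,20],"dr": [0,0,-2]},
  {"grip": 1,"dp": [-10,38,0],"dr": [0,0,-2]},
])

```text
t: 26.65
tcp_pos: [0.5, 0.1592, 0.2046]
orientation: [0.504, 0.497, 0.496, -0.504]
ft_force: [1.3, 0.5, 0.1]
finger_gap: 0.0855
```

Emit:
send_rows([
  {"grip": 1,"dp": [-10,38,0],"dr": [0,0,0]},
  {"grip": 1,"dp": [-10,38,0],"dr": [0,0,0]},
  {"grip": 1,"dp": [-8,28,0],"dr": [0,0,0]},
  {"grip": 1,"dp": [-5,18,0],"dr": [0,0,0]},
  {"grip": 1,"dp": [-5,8,0],"dr": [0,0,0]},
])

```text
t: 27.07
tcp_pos: [0.4594, 0.3014, 0.2113]
orientation: [0.504, 0.501, 0.496, -0.499]
ft_force: [0.2, 0.2, 1.0]
finger_gap: 0.0853
```

```bash
python3 - <<'E'
from h import *
need([.456,.315,.095],-90)
print("wrist",caps());print("top",[(c[1],c[2],np.round(S(c[2]),3)) for c in caps("top",.101)])
E
```

```text
t 27.07 pos [0.459 0.301 0.211] st [-0.101  0.248] gap 0.0853 F [0.2 0.2 1. ] | dp mm [-3.0, 14.0, -116.0] dr [0.3, 0.5, -0.0]
wrist [(199, [623.0, 2.0], [0.612, 0.071]), (4845, [604.0, 140.0], [0.509, 0.054]), (3228, [302.0, 200.0], [0.455, 0.317])]
top [([294.0, 169.0], [0.631, 0.1], array([0.054, 0.033])), ([298.0, 207.0], [0.512, 0.085], array([-0.066,  0.028]))]
```

Emit:
send_rows([
  {"grip": 1,"dp": [-3,12,-15],"dr": [0,0,0]},
  {"grip": 1,"dp": [-1,3,-30],"dr": [0,0,0]},
  {"grip": 1,"dp": [-1,3,-30],"dr": [0,0,0]},
  {"grip": 1,"dp": [-1,3,-20],"dr": [0,0,0]},
  {"grip": 1,"dp": [0,0,-10],"dr": [0,0,0]},
])

```text
t: 27.58
tcp_pos: [0.4586, 0.3137, 0.107]
orientation: [0.504, 0.505, 0.492, -0.499]
ft_force: [-0.3, -0.1, 0.3]
finger_gap: 0.0851
```

```bash
python3 -c "
from h import *
need([.455,.317,.05],-90)"
```

```text
t 27.58 pos [0.459 0.314 0.107] st [-0.1   0.26] gap 0.0851 F [-0.3 -0.1  0.3] | dp mm [-4.0, 3.0, -57.0] dr [0.3, 1.0, 0.5]
```

Emit:
send_rows([
  {"grip": 1,"dp": [-4,4,-12],"dr": [0,1,0]},
  {"grip": 1,"dp": [0,1,-16],"dr": [0,0,0]},
  {"grip": 1,"dp": [0,0,-14],"dr": [0,0,0]},
  {"grip": 1,"dp": [0,0,-10],"dr": [0,0,0]},
  {"grip": 1,"dp": [0,0,-4],"dr": [0,0,0]},
])

```text
t: 28.0
tcp_pos: [0.4571, 0.3107, 0.0469]
orientation: [-0.497, -0.501, -0.493, 0.508]
ft_force: [-1.2, 0.2, -0.0]
finger_gap: 0.0852
```

Emit:
send_rows([
  {"grip": -1,"dp": [0,0,0],"dr": [0,0,0]},
  {"grip": -1,"dp": [0,0,0],"dr": [0,0,0]},
  {"grip": -1,"dp": [0,0,0],"dr": [0,0,0]},
  {"grip": -1,"dp": [0,0,0],"dr": [0,0,0]},
  {"grip": -1,"dp": [0,0,0],"dr": [0,0,0]},
])

```text
t: 28.42
tcp_pos: [0.4587, 0.3097, 0.0485]
orientation: [-0.497, -0.502, -0.493, 0.509]
ft_force: [-0.2, -0.2, -1.9]
finger_gap: 0.0609
```

```bash
python3 -c "
from h import *
need([*W(0,-.045),.2],-85.3)"
```

```text
t 28.42 pos [0.459 0.31  0.048] st [-0.101  0.256] gap 0.0609 F [-0.2 -0.2 -1.9] | dp mm [125.0, -292.0, 152.0] dr [0.6, -0.1, 5.9]
```

Emit:
send_rows([
  {"grip": -1,"dp": [0,0,20],"dr": [0,0,0]},
  {"grip": -1,"dp": [0,0,35],"dr": [0,0,2]},
  {"grip": -1,"dp": [0,0,38],"dr": [0,0,2]},
  {"grip": -1,"dp": [5,-10,35],"dr": [0,0,2]},
  {"grip": -1,"dp": [16,-35,20],"dr": [0,0,0]},
])

```text
t: 28.83
tcp_pos: [0.4728, 0.2696, 0.1982]
orientation: [0.525, 0.468, 0.524, -0.48]
ft_force: [2.6, 0.9, -2.5]
finger_gap: 0.0608
```

Emit:
send_rows([
  {"grip": -1,"dp": [17,-37,5],"dr": [0,0,0]},
  {"grip": -1,"dp": [17,-37,0],"dr": [0,0,0]},
  {"grip": -1,"dp": [17,-37,0],"dr": [0,0,0]},
  {"grip": -1,"dp": [17,-37,0],"dr": [0,0,0]},
  {"grip": -1,"dp": [13,-30,0],"dr": [0,0,0]},
])

```text
t: 29.25
tcp_pos: [0.5572, 0.0873, 0.2134]
orientation: [0.529, 0.471, 0.524, -0.473]
ft_force: [1.1, -0.7, -1.7]
finger_gap: 0.0608
```

```bash
python3 -c "
from h import *
need([*W(0,-.045),.2],-85.3)"
```

```text
t 29.25 pos [0.557 0.087 0.213] st [-0.021  0.027] gap 0.0608 F [ 1.1 -0.7 -1.7] | dp mm [27.0, -70.0, -13.0] dr [0.4, 0.2, -1.6]
```

Emit:
send_rows([
  {"grip": -1,"dp": [10,-26,0],"dr": [0,0,-1]},
  {"grip": -1,"dp": [8,-20,0],"dr": [0,0,-1]},
  {"grip": -1,"dp": [5,-12,0],"dr": [0,0,0]},
  {"grip": -1,"dp": [3,-5,-8],"dr": [0,0,0]},
  {"grip": -1,"dp": [0,0,-15],"dr": [0,0,0]},
])

```text
t: 29.67
tcp_pos: [0.587, 0.0105, 0.1936]
orientation: [0.521, 0.484, 0.509, -0.485]
ft_force: [-0.1, 1.1, -3.2]
finger_gap: 0.0614
```

```bash
python3 -c "
from h import *
need([*W(0,-.045),.084],-85.3)"
```

```text
t 29.67 pos [0.587 0.01  0.194] st [ 0.003 -0.052] gap 0.0614 F [-0.1  1.1 -3.2] | dp mm [-3.0, 7.0, -110.0] dr [0.7, 0.6, 1.2]
```

Emit:
send_rows([
  {"grip": -1,"dp": [-3,7,-15],"dr": [1,0,1]},
  {"grip": -1,"dp": [0,0,-25],"dr": [0,0,0]},
  {"grip": -1,"dp": [0,0,-25],"dr": [0,0,0]},
  {"grip": -1,"dp": [0,0,-17],"dr": [0,0,0]},
  {"grip": -1,"dp": [0,0,-10],"dr": [0,0,0]},
])

```text
t: 30.08
tcp_pos: [0.5821, 0.0243, 0.0961]
orientation: [0.522, 0.483, 0.521, -0.472]
ft_force: [0.2, 0.8, -1.4]
finger_gap: 0.0611
```

```bash
python3 -c "
from h import *
need([*W(0,-.045),.084],-85.3)"
```

```text
t 30.08 pos [0.582 0.024 0.096] st [-0.001 -0.038] gap 0.0611 F [ 0.2  0.8 -1.4] | dp mm [2.0, -7.0, -12.0] dr [-0.6, 0.6, -0.3]
```

Emit:
send_rows([
  {"grip": -1,"dp": [2,-6,-5],"dr": [0,0,0]},
  {"grip": -1,"dp": [0,0,-4],"dr": [0,0,0]},
  {"grip": -1,"dp": [0,0,-3],"dr": [0,0,0]},
  {"grip": -1,"dp": [0,0,-1],"dr": [0,0,0]},
])

```text
t: 30.42
tcp_pos: [0.5831, 0.0223, 0.082]
orientation: [0.522, 0.481, 0.524, -0.47]
ft_force: [-4.9, -5.2, 10.1]
finger_gap: 0.0607
```

```bash
python3 -c "
from h import *
need([*W(0,-.045),.084],-85.3)"
```

```text
t 30.42 pos [0.583 0.022 0.082] st [-0.   -0.04] gap 0.0607 F [-4.9 -5.2 10.1] | dp mm [1.0, -5.0, 2.0] dr [-0.7, 0.5, -0.7]
```

Emit:
send_rows([
  {"grip": -1,"dp": [0,0,1],"dr": [0,0,0]},
  {"grip": 0.9,"dp": [0,0,0],"dr": [0,0,0]},
  {"grip": 0.9,"dp": [0,0,0],"dr": [0,0,0]},
  {"grip": 0.9,"dp": [0,0,0],"dr": [0,0,0]},
  {"grip": 0.9,"dp": [0,0,5],"dr": [0,0,0]},
])

```text
t: 30.83
tcp_pos: [0.5844, 0.0239, 0.0903]
orientation: [0.524, 0.482, 0.523, -0.469]
ft_force: [-0.6, 1.1, -0.3]
finger_gap: 0.0812
```

Emit:
send_rows([
  {"grip": 0.9,"dp": [0,0,20],"dr": [0,0,0]},
  {"grip": 0.9,"dp": [0,0,30],"dr": [0,0,0]},
  {"grip": 0.9,"dp": [-3,-8,38],"dr": [0,0,0]},
  {"grip": 0,"dp": [-15,-30,20],"dr": [0,0,0]},
  {"grip": -1,"dp": [-20,-35,0],"dr": [0,0,0]},
])

```text
t: 31.25
tcp_pos: [0.5482, -0.041, 0.2032]
orientation: [0.526, 0.48, 0.527, -0.463]
ft_force: [0.3, -1.5, -0.8]
finger_gap: 0.059
```

Emit:
send_rows([
  {"grip": -1,"dp": [-22,-34,0],"dr": [0,0,0]},
  {"grip": -1,"dp": [-22,-34,0],"dr": [0,0,0]},
  {"grip": -1,"dp": [-20,-30,0],"dr": [0,0,0]},
  {"grip": -1,"dp": [-14,-20,0],"dr": [0,0,0]},
  {"grip": -1,"dp": [-8,-10,0],"dr": [0,0,0]},
])

```text
t: 31.67
tcp_pos: [0.4572, -0.1777, 0.2086]
orientation: [0.528, 0.482, 0.524, -0.463]
ft_force: [0.8, -0.1, 0.1]
finger_gap: 0.0
```

```bash
python3 - <<'E'
from h import *
need([.45,-.195,.072])
a=eyes.capture("top");print("top",[(c[1],np.round(S(c[2]),3)) for c in caps("top",.101,a)]);print("mat",find("top","scraper_mat",0),"scr",find("top","scraper",0))
b=eyes.capture("side");print("side",[(c[1],np.round(S(c[2]),3)) for c in caps("side",.095,b)])
cv2.imwrite("pics/j1.png",np.hstack([cv2.resize(b[150:260,260:370],None,fx=3.6,fy=3.6,interpolation=cv2.INTER_CUBIC),cv2.resize(a[130:240,270:380],None,fx=3.6,fy=3.6,interpolation=cv2.INTER_CUBIC)]))
E
```

```text
t 31.67 pos [ 0.457 -0.178  0.209] st [-0.142 -0.229] gap 0.0 F [ 0.8 -0.1  0.1] | dp mm [-7.0, -17.0, -137.0] dr [-0.9, 1.3, 0.0]
top [([294.0, 169.0], array([0.054, 0.033])), ([318.0, 186.0], array([-0.005, -0.037])), ([298.0, 207.0], array([-0.066,  0.028]))]
mat [(0.62, [442, 198], [0.549, -0.393]), (0.37, [343, 213], [0.496, -0.06])] scr [(0.8, [443, 196], [0.553, -0.395])]
side [([309.0, 195.0], array([-0.006, -0.045])), ([291.0, 209.0], array([0.052, 0.028])), ([326.0, 208.0], array([-0.067,  0.023]))]
```

View pics/j1.png

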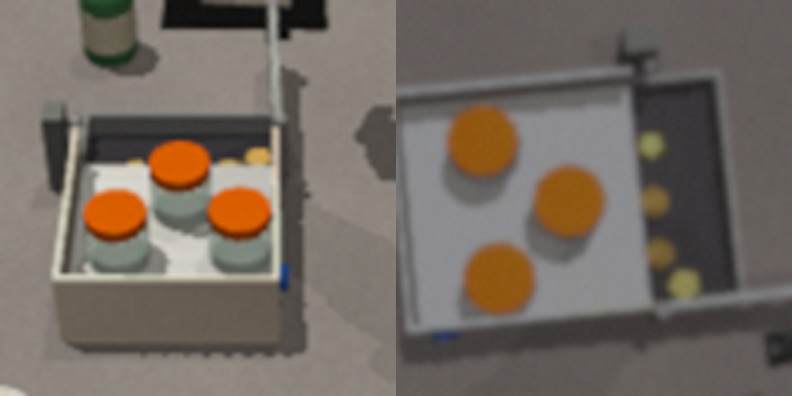

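Three jars stand upright at station (.054,.033), (-.005,-.04) and (-.066,.028), four chips are in the trough, and the scraper is on its mat. Now the door.

Emit:
send_rows([
  {"grip": -1,"dp": [-8,-12,-15],"dr": [0,0,0]},
  {"grip": -1,"dp": [-1,-2,-35],"dr": [0,0,0]},
  {"grip": -1,"dp": [0,0,-38],"dr": [0,0,0]},
  {"grip": -1,"dp": [0,0,-28],"dr": [0,0,0]},
  {"grip": -1,"dp": [0,0,-14],"dr": [0,0,0]},
])

```text
t: 32.28
tcp_pos: [0.4597, -0.1833, 0.0793]
orientation: [0.536, 0.482, 0.522, -0.455]
ft_force: [0.9, -0.0, 0.4]
finger_gap: 0.0
```

```bash
python3 - <<'E'
from h import *
need([.45,-.195,.072],-85)
E
```

```text
t 32.28 pos [ 0.46  -0.183  0.079] st [-0.14  -0.235] gap 0.0 F [ 0.9 -0.   0.4] | dp mm [-10.0, -12.0, -7.0] dr [-0.9, 2.3, -2.0]
```

```bash
cat >> h.py <<'E'
H=W(-.105,-.110)
def door(a,r=.128,d=.02):
    f=TH-a;return H+r*np.array([np.cos(f),np.sin(f)])+d*np.array([np.sin(f),-np.cos(f)])
def dang(p):
    v=np.array(p[:2])-H;r=np.hypot(*v);return round(TH-np.arctan2(v[1],v[0]),3),round(r,3)
E
python3 - <<'E'
from h import *
p=np.array(ctrl.state()["tcp_pos"][:2]);print(dang(p))
for a in np.arange(1.4,-.01,-.14): q=door(a);print(round(a,2),np.round((q-p)*1e3).tolist(),q.round(3));p=q
E
```

```text
(np.float64(1.844), np.float64(0.13))
1.4 [37.0, -1.0] [ 0.497 -0.185]
1.26 [18.0, 3.0] [ 0.515 -0.182]
1.12 [17.0, 5.0] [ 0.532 -0.176]
0.98 [16.0, 8.0] [ 0.548 -0.168]
0.84 [15.0, 10.0] [ 0.564 -0.158]
0.7 [14.0, 12.0] [ 0.577 -0.146]
0.56 [12.0, 14.0] [ 0.589 -0.132]
0.42 [10.0, 15.0] [ 0.598 -0.117]
0.28 [7.0, 17.0] [ 0.606 -0.101]
0.14 [5.0, 17.0] [ 0.611 -0.083]
-0.0 [3.0, 18.0] [ 0.614 -0.065]
```

Emit:
send_rows([
  {"grip": -1,"dp": [18,0,0],"dr": [0,0,0]},
  {"grip": -1,"dp": [18,0,0],"dr": [0,0,0]},
  {"grip": -1,"dp": [18,3,0],"dr": [0,0,0]},
  {"grip": -1,"dp": [17,5,0],"dr": [0,0,0]},
  {"grip": -1,"dp": [16,8,0],"dr": [0,0,0]},
])

```text
t: 32.7
tcp_pos: [0.547, -0.1594, 0.0727]
orientation: [0.533, 0.479, 0.529, -0.455]
ft_force: [-1.7, -0.1, 0.9]
finger_gap: 0.0
```

```bash
python3 - <<'E'
from h import *
s=ctrl.state();print(dang(s["tcp_pos"]))
need([*door(.56),.075])
E
```

```text
(np.float64(1.109), np.float64(0.121))
t 32.7 pos [ 0.547 -0.159  0.073] st [-0.051 -0.218] gap 0.0 F [-1.7 -0.1  0.9] | dp mm [42.0, 27.0, 2.0] dr [-1.3, 1.5, 0.0]
```

Emit:
send_rows([
  {"grip": -1,"dp": [17,8,1],"dr": [0,0,0]},
  {"grip": -1,"dp": [14,10,0],"dr": [0,0,0]},
  {"grip": -1,"dp": [12,12,0],"dr": [0,0,0]},
  {"grip": -1,"dp": [9,13,0],"dr": [0,0,0]},
  {"grip": -1,"dp": [6,14,0],"dr": [0,0,0]},
])

```text
t: 33.12
tcp_pos: [0.6129, -0.0911, 0.0723]
orientation: [0.534, 0.477, 0.533, -0.451]
ft_force: [-1.7, 0.0, 1.1]
finger_gap: 0.0005
```

```bash
python3 - <<'E'
from h import *
s=ctrl.state();print(dang(s["tcp_pos"]))
need([*door(0),.075])
E
```

```text
(np.float64(0.35), np.float64(0.133))
t 33.12 pos [ 0.613 -0.091  0.072] st [ 0.02  -0.156] gap 0.0005 F [-1.7  0.   1.1] | dp mm [1.0, 26.0, 3.0] dr [-1.5, 1.5, 0.0]
```

Emit:
send_rows([
  {"grip": -1,"dp": [1,9,0],"dr": [0,0,0]},
  {"grip": -1,"dp": [0,8,0],"dr": [0,0,0]},
  {"grip": -1,"dp": [0,6,0],"dr": [0,0,0]},
])

```text
t: 33.37
tcp_pos: [0.6162, -0.0677, 0.073]
orientation: [0.537, 0.475, 0.532, -0.452]
ft_force: [-1.9, -27.8, 11.4]
finger_gap: -0.0002
```

Emit:
send_rows([
  {"grip": -1,"dp": [0,5,0],"dr": [0,0,0]},
  {"grip": -1,"dp": [0,5,0],"dr": [0,0,0]},
])

```text
t: 33.53
tcp_pos: [0.6168, -0.0664, 0.0745]
orientation: [0.539, 0.473, 0.527, -0.456]
ft_force: [-2.2, -15.6, 6.5]
finger_gap: -0.0001
```

```bash
python3 - <<'E'
from h import *
need([*door(0),.075])
b=eyes.capture("side");a=eyes.capture("top")
cv2.imwrite("pics/d1.png",np.hstack([cv2.resize(b[160:230,260:360],None,fx=4,fy=4,interpolation=cv2.INTER_CUBIC),cv2.resize(a[140:210,290:390],None,fx=4,fy=4,interpolation=cv2.INTER_CUBIC)]))
E
```

```text
t 33.53 pos [ 0.617 -0.066  0.075] st [ 0.026 -0.131] gap -0.0001 F [ -2.2 -15.6   6.5] | dp mm [-3.0, 1.0, 0.0] dr [-0.4, 1.6, 0.0]
```

View pics/d1.png

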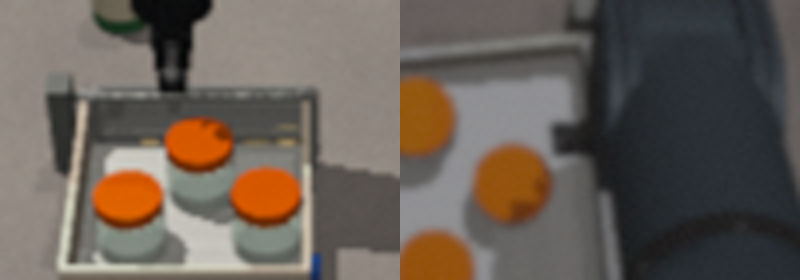

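Emit:
send_rows([
  {"grip": -1,"dp": [0,8,0],"dr": [0,0,0]},
  {"grip": -1,"dp": [0,8,0],"dr": [0,0,0]},
  {"grip": -1,"dp": [0,8,0],"dr": [0,0,0]},
])

```text
t: 33.88
tcp_pos: [0.6176, -0.0622, 0.0774]
orientation: [0.542, 0.472, 0.517, -0.465]
ft_force: [0.8, -28.9, -3.8]
finger_gap: 0.0003
```

Emit:
send_rows([
  {"grip": -1,"dp": [0,-15,0],"dr": [0,0,0]},
  {"grip": -1,"dp": [0,-25,0],"dr": [0,0,0]},
  {"grip": -1,"dp": [0,-25,15],"dr": [0,0,0]},
  {"grip": -1,"dp": [0,-25,30],"dr": [0,0,0]},
  {"grip": -1,"dp": [0,-30,38],"dr": [0,0,0]},
])

```text
t: 34.3
tcp_pos: [0.6153, -0.171, 0.1519]
orientation: [0.541, 0.466, 0.525, -0.462]
ft_force: [1.2, 0.3, 0.4]
finger_gap: 0.0006
```

Emit:
send_rows([
  {"grip": -1,"dp": [-20,-35,15],"dr": [0,0,0]},
  {"grip": -1,"dp": [-20,-35,0],"dr": [0,0,0]},
  {"grip": -1,"dp": [-10,-20,0],"dr": [0,0,0]},
  {"grip": -1,"dp": [0,0,0],"dr": [0,0,0]},
])

```text
t: 34.63
tcp_pos: [0.5687, -0.2667, 0.1758]
orientation: [0.546, 0.467, 0.521, -0.46]
ft_force: [0.4, 0.4, 0.4]
finger_gap: 0.0
```

```bash
python3 - <<'E'
from h import *
st()
b=eyes.capture("side");a=eyes.capture("top")
cv2.imwrite("pics/d2.png",np.hstack([cv2.resize(b[160:230,260:360],None,fx=4,fy=4,interpolation=cv2.INTER_CUBIC),cv2.resize(a[140:210,290:390],None,fx=4,fy=4,interpolation=cv2.INTER_CUBIC)]))
print("top",[(c[1],np.round(S(c[2]),3)) for c in caps("top",.101,a)])
print("door a=0 free-edge px",proj("top",[*W(.105,-.11),.093]),"a=.1",proj("top",[*(H+.21*np.array([np.cos(TH-.1),np.sin(TH-.1)])),.093]),"hinge",proj("top",[*H,.093]))
print("mat",find("top","scraper_mat",0),"scr",find("top","scraper",0));print("chips",[np.round(S(q),3).tolist() for k,p,q in find("top","chip0",.015,mn=.2)])
E
```

```text
t 34.63 p [ 0.569 -0.267  0.176] q [ 0.546  0.467  0.521 -0.46 ] gap 0.0 F [0.4 0.4 0.4]
top [([294.0, 169.0], array([0.054, 0.033])), ([318.0, 186.0], array([-0.005, -0.037])), ([298.0, 207.0], array([-0.067,  0.028]))]
door a=0 free-edge px [337.80571858 149.27573018] a=.1 [344.48789202 149.06286144] hinge [343.77773435 215.98653829]
mat [(0.75, [439, 195], [0.559, -0.383]), (0.37, [347, 183], [0.598, -0.074])] scr []
chips [[-0.08, -0.135], [0.043, -0.12]]
```

View pics/d2.png

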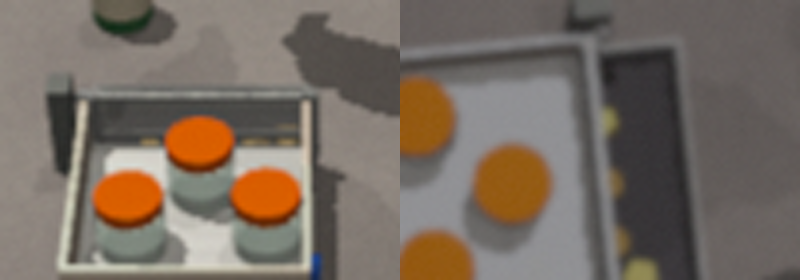

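```bash
python3 - <<'E'
from h import *
b=eyes.capture("side");print("mat",find("side","scraper_mat",0,mn=.2),"scr",find("side","scraper",0,mn=.2))
w=eyes.capture("wrist");print("w mat",find("wrist","scraper_mat",0,mn=.2),"scr",find("wrist","scraper",0,mn=.2))
cv2.imwrite("pics/f1.png",np.hstack([cv2.resize(b[110:190,290:370],(400,400),interpolation=cv2.INTER_CUBIC),cv2.resize(w,(400,250),interpolation=cv2.INTER_AREA).__class__(shape=(400,400,3),dtype=np.uint8) if 0 else cv2.copyMakeBorder(cv2.resize(w,(400,250)),0,150,0,0,cv2.BORDER_CONSTANT)]))
E
```

```text
mat [] scr [(0.63, [329, 149], [0.551, -0.386]), (0.38, [321, 298], [0.494, 0.382]), (0.24, [326, 222], [0.513, 0.057])]
w mat [(0.85, [431, 222], [0.555, -0.385])] scr [(0.78, [439, 221], [0.557, -0.394])]
```

View pics/f1.png

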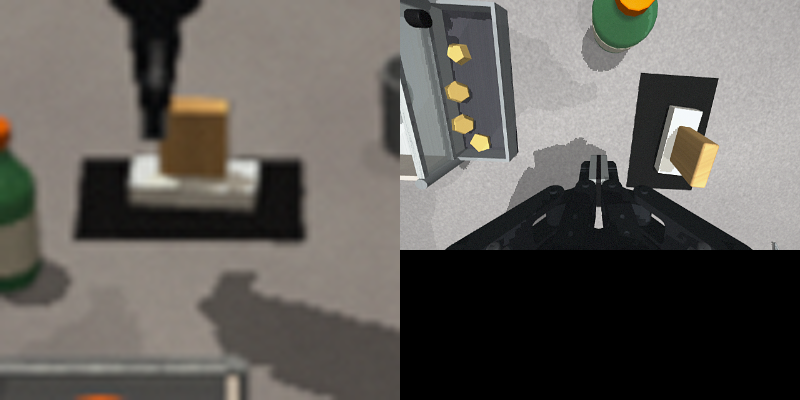

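The scraper stands upright in the middle of its mat. All four chips lie in the trough (right crop: 457,53; 458,92; 462,124; 480,143), the door is shut and the arm touches nothing. Handing in.

```bash
python3 -c "
from h import *
print(ticket.job_done());st()"
```

```text
the job is handed in; nothing more can be done
None
the job is handed in; nothing more can be done
```

I finished the job and handed it in at about 35 s of the 208 s allowed; the hand-in reports no verdict. I pushed all four wax chips into the trough with the scraper block in two strokes and put the scraper back on its mat. I then stood the three orange-capped jars on the plate and pushed the door shut.

**Last checks:**
- **Jars:** all upright, at station (54, 33), (-5, -37) and (-67, 28) mm.
- **Scraper:** upright and within about 10 mm of its mat's centre.
- **Chips:** the last wrist picture shows all four in the trough. In the top view with the door shut, the network picked out only two of them.
- **Door:** its free edge lies within 1 pixel of the shut position. It held against a push of about 29 N and stayed shut when I backed away.
- **Robot:** about 0.4 N on the tool, touching nothing.

**What went wrong or disagreed:**
- During the second stroke the blade end hit the top of the +x wall. I read about 50 N on the tool, under the 120 N wrist limit. The block tilted about 13° in the grip, so I tilted the tool to level it before sweeping.
- One chip beside the door first measured about 40 mm high from the network's points, but about 20 mm from colour blobs. The last picture shows it lying in the trough.

I did not touch the wash bottle, dish, beaker or the purple look-alikes. I took no closing measurement of their positions.

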